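# Refit the loose spindle in the bobbin rack and put its bobbin on

## Robot

A 7-joint arm with a two-finger parallel gripper is mounted at the origin on the work surface. World frame = base frame: x ahead of the robot, y to its left, z up, the work surface at z = 0. Lengths are in m, angles in rad, forces in N, time in s.
With the tool pointing down it reaches from about 0.4 to 0.85 m from the base axis. Payload 10.4 kg.
Tool frame: the origin (TCP) lies on the centre line of the jaws, within the pads' length; the fingertips stand 8 mm ahead of it and the grasp point (between the pads) lies 11 mm behind it; z points along the fingers, y is the direction in which the jaws open and shut (so a half turn about z gives the same grasp; the last joint's range is limited). The gripper opens to 85 mm and grips with 20 to 120 N. Pads are 22 mm wide; open, the fingers measure 114 mm over their backs; the gripper's body (76 mm by 85 mm) begins 54 mm behind the grasp point. The pads swing forward as they close: fully open they stand 13 mm farther back than shut.
Start: joints at [1.092, 0.332, -0.065, 1.46, 0.022, 1.35, -0.088], TCP at [0.275, -0.561, 0.239] pointing down, gripper open.
Joint ranges: [-2.6, 2.6], [-0.5, 2.12], [-1.47, 1.34], [0.16, 2.42], [-1.27, 4.41], [0.06, 2.06], [-2.6, 2.6]. Speed limits (rad/s): [2.22, 2.22, 2.79, 2.79, 3.14, 3.14, 3.14].

## Interface

Orientations are given as a unit quaternion [x, y, z, w].
In Python, from workcell import manip gives the robot as it stands.
- The arm moves only by the tool arm_command, never from a script. Its argument "targets" is text: rows parted by semicolons, each of 6 numbers parted by spaces: the shift along the tool's x, y, z in mm, then the turn, a rotation vector about the tool's x, y, z in rad. A call has 1 to 5 rows; each row shifts and turns the commanded pose from where the row before left it, along the tool's axes as they then stand; what a row does not reach is not made up. A row lasts 1/8 s, in which the tool goes at most 62.5 mm and 10.7 degrees, less where a joint would pass 70% of its speed; a pose out of reach is approached as far as the arm can. A call is refused whole if a number of a shift passes 62.5 or a number of a turn 0.188, either way. A call with a gripper value outside its range is refused whole. "grip" is the finger opening in mm, from 0 to 85.4, set as the call begins (left out, the last holds). The fingers move at their own pace and stop on an object; "squeeze" is the grip in N (left out, the last holds). Time passes only in rows, so rows that do not move let the fingers close. It gives the time, the measured TCP pose, the force and the opening at its end, in the units of the state.
- manip.get_obs(): the state, without advancing time (a new reading comes with each control period).
- manip.camera(name): name is "scene" or "top"; returns a dict with "frame" (384x512x3 uint8, red, green, blue), "vertical_fov" (degrees; the focal length in pixels is half the picture's height over the tangent of half this angle, whatever the lens; pixels are square), "cx", "cy" (the principal point, pixels), "rvec" (rotation vector, rad) and "tvec" (3), from world to camera coordinates, as OpenCV has them. Camera axes: x right, y down, z forward; pixel columns grow to the right and rows downward; lengths in m; the calibration is good to about 2 mm. A picture is of the moment at which its call begins. There is no depth.
- manip.hand_in(): hands the job in, once; it reports no verdict.
Trained networks look in a picture, given as the dict that the camera call returned (one of the last four; its "shot" number tells which), for a name from the list of things; names that differ only in an ending like _2 or _b are one class to them, and where a whole thing is asked for, a point or a joint stands for the part that bears it (a point fixed in the world has none). Each returns a list of dicts, best first, with "p" (0 to 1); they miss things now and then, are a little off and sometimes report something else, mostly with a low value. They report only what shows in the picture. A call takes as long as a camera call. They do not tell look-alikes from the thing itself.
- manip.search_frame(picture, name): "xyz" ([x, y, z] in m, in the coordinates of the camera as it stood for that picture, good to about 4 mm: the middle of the surface that is visible of it).
The state is a dict: "clock": time; "joint_pos": joint angles; "joint_velocities": joint speeds; "tau": joint torques, N m; "position": TCP position; "ee_rot": TCP orientation; "ft_force": force on the tool from outside, world axes, zero at the start; "torque": the same for the moment, N m; "grip_width": opening from 0.0 (shut) to 1.0 (fully open).
Only numpy, scipy, OpenCV 4.12 (cv2) and the standard library are available. Lean on these libraries where they do the work, as an engineer would, in place of code of your own. Each camera call takes 0.05 s, during which the arm holds its last target.

## Task

The sloping bobbin rack has lost the spindle from its one empty place. Take the brass spindle out of its storage block, press it squarely and fully home in the blind hole of the empty place (feel for the hole if need be), then slide the blue bobbin over the spindle, wide foot first, lowering it by hand until the foot sits on the slope - do not let it drop. Let go of everything, and leave the tin, the tape measure and the comb where they are.

Things in the scene. Friction and masses are not known exactly. Their poses are not given: they have to be found in the camera images.
- place: Empty place: pale pad 84 x 42 mm, sloping 30 degrees, facing the robot. Origin: middle of its surface, 70 mm up. z: out of the pad, square to it; x: up the slope; y: along the row. Its one blind hole (13 mm wide, 25 mm deep, square to the pad, sharp edge) is drilled by hand: hole centre up to 2.2 mm from the origin in any direction along x and y (unknown), surface within 1 mm of it along z.
- rack: Wooden bobbin rack, fixed, three sloping places side by side 90 mm apart; the empty one may be left, middle or right. Each other place carries a fixed brass spindle standing 65 mm out, square to its pad, with a red or orange bobbin like the blue one. Dark frames and rails lie lower than the pads. Origin: on the table below the middle place's pad centre; y along the row.
- spindle_mid (a point): Brass spindle: plain round rod, 12 mm diameter, 90 mm long, about 85 g, both ends alike and square-cut. The point is its centre, half-way along; z along the rod. At the start it stands upright and loosely in the holder, 30 mm deep, 60 mm out. Fully home in the rack its centre is 20 mm above the pad.
- holder: Dark wooden storage block fixed on the table, 64 x 64 x 35 mm high, with a chamfered 13 mm hole, 30 mm deep, in its top, where the spindle stands at the start. Origin: centre of the underside; z up. This block and the blue bobbin are on opposite sides of the rack, either way round.
- bobbin_mid (a point): Empty blue plastic bobbin, about 45 g, 55 mm high: barrel of 32 mm diameter above a foot of 50 mm diameter, 8 mm thick; 18 mm bore right through. Stands on the table, foot down. The point is on its axis, half-way up; z from the foot to the plain end. Seated on the rack this point is 27.5 mm above the pad.
- bobbin_top (a point): Centre of the blue bobbin's plain (upper) end, 55 mm from the underside of its foot.
- spindle: The brass spindle; origin at the centre of its lower end, z along the rod.
- bobbin: The blue bobbin; origin at the centre of the underside of its foot, z along its axis.
- tin_mid (a point): Bystander: closed green tin, 60 mm diameter, 75 mm high; its centre.
- tape_mid (a point): Bystander: yellow tape-measure case, flat round, 60 mm diameter, 20 mm high, in front of the rack; its centre.
- comb_mid (a point): Bystander: rug comb lying flat, wooden handle 115 mm towards its -x, steel head and teeth towards +x (60 mm wide, 68 mm long), up to 22 mm high; the point lies where handle and head meet, 11 mm up.
Things that resemble listed ones, but are neither listed nor needed, are in the scene too. Several things have the shape of the bobbin; the one meant has the colours described above.

How it is judged:
By the outcome, as a careful person would: the job done as asked, in the order asked, and still so for the second after the job is handed in, with the robot touching nothing.
It also fails if it takes over 69 s, if anything falls off the work surface, if the arm or the gripper's body presses on something with over 40 N, if the wrist force passes 120 N, or if a joint passes its speed limit or range.

## Working session

There is one attempt and no reset: what is moved stays moved. The work goes in short steps, Python scripts to look and compute and a tool call to move; the robot and the scene stay as the last step left them, time stands still between calls to the robot, and variables do not carry over. Pictures are saved under pics/ and viewed, and the job is handed in when it is done.

Besides the shell and the picture viewer there is one more tool, called after "Call:" as a command line: name --argument value ..., lists and objects as JSON in quotes. arm_command: Moves the arm, as the interface text tells. Its arguments: {"type":"object","properties":{"targets":{"type":"string"},"grip":{"type":"number"},"squeeze":{"type":"number"}},"required":["targets"]}

```bash
ls; mkdir -p pics
cat > h.py <<'E'
import numpy as np, cv2
from scipy.spatial.transform import Rotation as R
from workcell import manip
def KRT(c):
    f=192/np.tan(np.radians(c["vertical_fov"])/2)
    K=np.array([[f,0,c["cx"]],[0,f,c["cy"]],[0,0,1]])
    Rm=cv2.Rodrigues(np.array(c["rvec"],float))[0]; t=np.array(c["tvec"],float)
    return K,Rm,t
def toW(c,p):
    K,Rm,t=KRT(c); return Rm.T@(np.array(p)-t)
def proj(c,P):
    K,Rm,t=KRT(c); q=K@(Rm@np.array(P)+t); return q[:2]/q[2]
def ray(c,u,v,z):
    K,Rm,t=KRT(c); d=Rm.T@np.linalg.inv(K)@np.array([u,v,1]); o=-Rm.T@t
    return o+d*(z-o[2])/d[2]
def save(c,n): cv2.imwrite("pics/"+n,c["frame"][:,:,::-1])
E
python3 - <<'E'
from h import *
np.set_printoptions(precision=4,suppress=True)
o=manip.get_obs(); print(o)
for n in("scene","top"):
    c=manip.camera(n); save(c,n+"0.png"); print(n,c["vertical_fov"],c["cx"],c["cy"],c["rvec"],c["tvec"])
    for k in("place","rack","spindle","holder","bobbin","tin_mid","tape_mid","comb_mid"):
        for r in manip.search_frame(c,k)[:4]:
            w=toW(c,r["xyz"]); print(k,round(r["p"],2),w,proj(c,w))
E
```

```text
pics
{'clock': 0.0, 'joint_pos': array([ 1.0924,  0.3329, -0.0647,  1.4609,  0.0216,  1.3499, -0.0885]), 'joint_velocities': array([ 0.0006,  0.0007,  0.0018, -0.0014,  0.0015,  0.0014,  0.0004]), 'tau': array([ -0.0004, -62.545 ,   0.0491, -39.1615,   0.0163,   0.0097,
         0.0002]), 'position': array([ 0.2749, -0.5609,  0.2385]), 'ee_rot': array([ 0.9741,  0.2259, -0.0002, -0.0007]), 'ft_force': array([ 0.2606,  0.721 , -0.6243]), 'torque': array([ 0.0028,  0.0311, -0.0319]), 'grip_width': 0.9997903948224666}
scene 42.34531376918363 265.0015618640331 190.41521985339932 [ 1.1431  2.5004 -0.8465] [ 0.3713 -0.2904  1.5087]
rack 0.74 [0.624  0.0799 0.0569] [274.9053 230.2033]
spindle 0.65 [ 0.4627 -0.3354  0.0678] [198.2545 108.5474]
spindle 0.45 [0.4895 0.3109 0.0269] [389.2328 255.3582]
holder 0.78 [ 0.4742 -0.3245  0.0353] [199.3153 120.9927]
bobbin 0.63 [0.4888 0.3125 0.0237] [389.7424 256.2808]
bobbin 0.56 [0.5853 0.3265 0.0237] [371.5423 288.9211]
tin_mid 0.98 [0.7105 0.3418 0.0778] [347.5272 324.9406]
tape_mid 0.64 [0.4141 0.0006 0.0213] [303.2588 169.8972]
comb_mid 0.79 [ 0.6865 -0.2875  0.0154] [152.0334 176.619 ]
top 57.978679403857136 255.2134543170949 188.6001256328665 [ 2.1728 -2.2209  0.0728] [0.0267 0.5443 0.8053]
rack 0.93 [0.6081 0.042  0.0573] [242.7203 159.8039]
rack 0.15 [ 0.4599 -0.3318  0.0767] [414.6964 222.2886]
spindle 0.48 [ 0.4596 -0.3341  0.0788] [416.1937 222.4738]
holder 0.59 [ 0.4682 -0.3307  0.038 ] [406.1788 218.0282]
holder 0.31 [ 0.6843 -0.2892  0.0083] [379.4549 128.5246]
bobbin 0.97 [0.4833 0.2996 0.0268] [132.9573 217.4704]
bobbin 0.61 [0.5781 0.3158 0.0272] [125.8334 176.8461]
tin_mid 0.96 [0.695  0.3265 0.0755] [113.0198 122.2974]
tin_mid 0.31 [ 0.4611 -0.3325  0.0738] [414.341  221.7005]
tape_mid 0.77 [ 0.41   -0.0025  0.0207] [263.9206 246.0333]
comb_mid 0.87 [ 0.6854 -0.2929  0.0077] [380.8788 128.0793]
```

View pics/scene0.png

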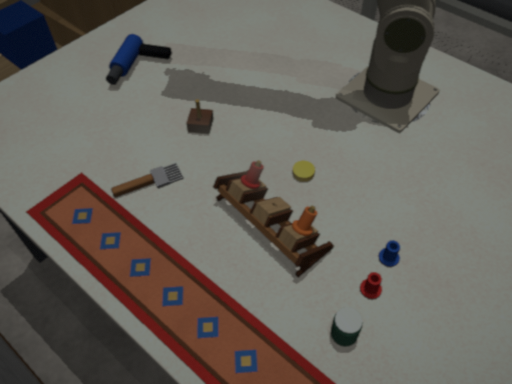

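View pics/top0.png

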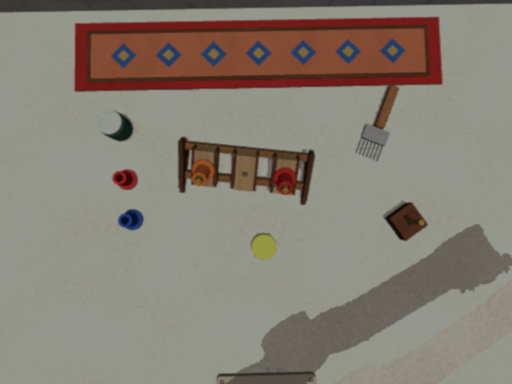

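The middle place is empty, with its hole near top pixel (245,174). The spindle is in its block at (407,220) and the blue bobbin is at (130,219). I'll zoom in next.

Run:
```python
import cv2,numpy as np
t=cv2.imread("pics/top0.png"); s=cv2.imread("pics/scene0.png")
def cr(i,u,v,w,h,k): 
    return cv2.resize(i[v:v+h,u:u+w],None,fx=k,fy=k,interpolation=cv2.INTER_CUBIC)
a=np.clip(cr(t,170,130,150,80,5)*1.5,0,255).astype(np.uint8); cv2.imwrite("pics/z1.png",a)
b=np.hstack([cr(t,380,195,50,50,7),cr(t,105,195,50,50,7)]); cv2.imwrite("pics/z2.png",np.clip(b*1.6,0,255).astype(np.uint8))
b=np.hstack([cr(s,175,90,50,50,5),cr(s,365,225,50,50,5),cr(s,245,180,50,50,5)]); cv2.imwrite("pics/z3.png",np.clip(b*1.6,0,255).astype(np.uint8))
b=cr(s,205,150,140,125,5); cv2.imwrite("pics/z4.png",np.clip(b[:600]*1.6,0,255).astype(np.uint8))
```

```text
(no output)
```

View pics/z1.png

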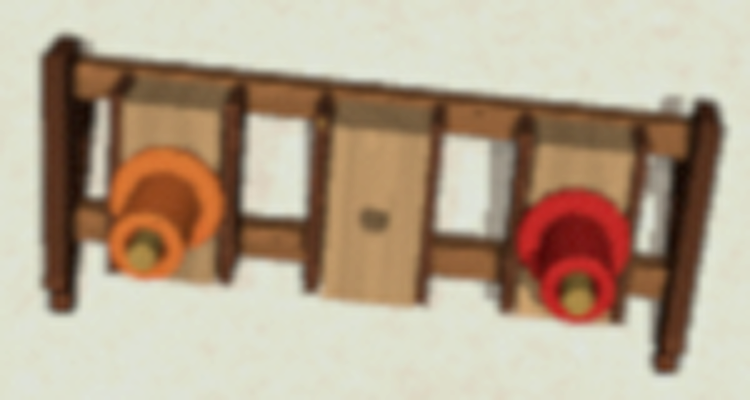

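View pics/z2.png

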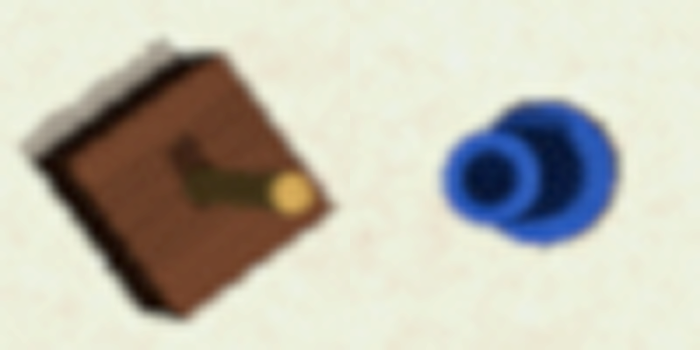

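View pics/z3.png

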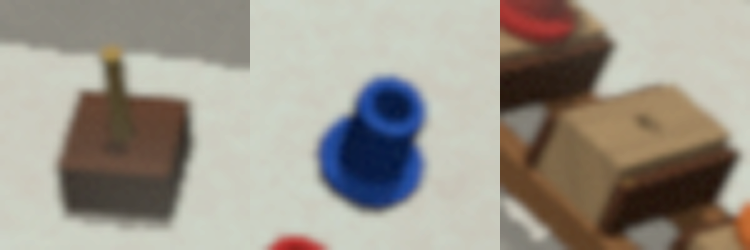

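View pics/z4.png

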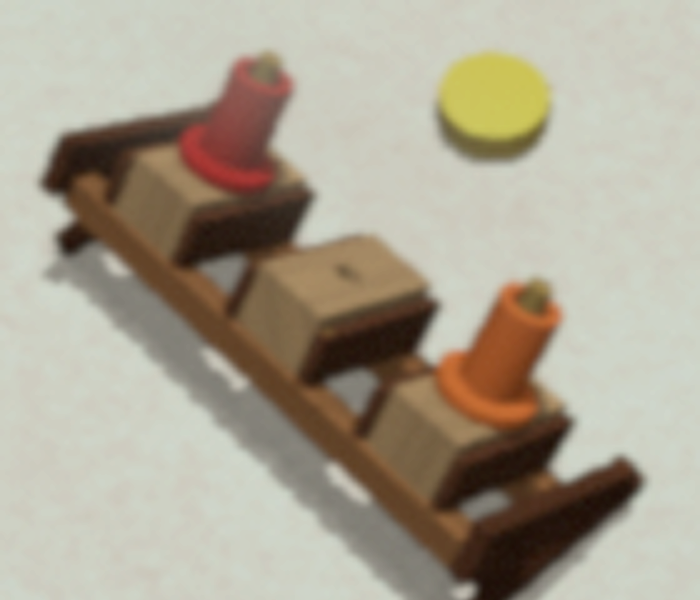

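Run:
```python
from h import *
from scipy.optimize import least_squares
np.set_printoptions(precision=4,suppress=True)
ct=manip.camera("top"); cs=manip.camera("scene")
def px(x,y,k,u,v): return np.array([u+(x+.5)/k-.5, v+(y+.5)/k-.5])
F={"orange":(px(145,252,5,170,130),px(538,290,5,205,150),None),
"red":(px(577,294,5,170,130),px(267,66,5,205,150),None),
"hole":(px(374,220,5,170,130),px(347,272,5,205,150),.07),
"spin":(px(291,193,7,380,195),px(112,52,5,175,90),.095),
"bob":(px(488-350,179,7,105,195),px(393-250,105,5,365,225),.055),
"bobfoot":(px(545-350,172,7,105,195),None,.008)}
for n,(a,b,z) in F.items():
    if b is not None:
        f=lambda P:np.r_[proj(ct,P)-a,proj(cs,P)-b]
        r=least_squares(f,[.6,0,.07]); print(n,r.x,"res",r.fun)
    if z:
        print("   top@z",ray(ct,*a,z), "scene@z",ray(cs,*b,z) if b is not None else "")
```

```text
orange [0.5586 0.1317 0.1252] res [-0.0535  0.0424 -0.0741 -0.0004]
red [ 0.538  -0.0458  0.124 ] res [ 0.2159 -0.1582  0.3076  0.0468]
hole [0.5759 0.0377 0.0716] res [ 0.3643 -0.2749  0.4862  0.0473]
   top@z [0.5755 0.0385 0.07  ] scene@z [0.5757 0.036  0.07  ]
spin [ 0.4612 -0.3362  0.0975] res [ 0.1684 -0.1089  0.25    0.0959]
   top@z [ 0.4609 -0.3371  0.095 ] scene@z [ 0.4596 -0.3392  0.095 ]
bob [0.4787 0.3089 0.0547] res [ 0.2192 -0.1916  0.299  -0.0525]
   top@z [0.4783 0.3093 0.055 ] scene@z [0.4794 0.3085 0.055 ]
   top@z [0.479  0.3073 0.008 ] scene@z
```

```bash
cat > ov.py <<'E'
from h import *
def frame(x,y,z,yaw):
    # place pose: z normal, x upslope
    A=R.from_euler('z',yaw)*R.from_euler('y',-np.pi/6)
    return np.array([x,y,z]),A.as_matrix()
def draw(c,polys,u,v,w,h,k,n):
    im=cv2.resize(c["frame"][v:v+h,u:u+w,::-1],None,fx=k,fy=k,interpolation=cv2.INTER_CUBIC)
    im=np.clip(im*1.5,0,255).astype(np.uint8)
    for P,col in polys:
        q=np.array([(proj(c,p)-[u,v]+.5)*k-.5 for p in P])
        cv2.polylines(im,[np.round(q*8).astype(np.int32)],True,col,1,cv2.LINE_AA,3)
    cv2.imwrite("pics/"+n,im)
th=np.linspace(0,2*np.pi,40)
def placepolys(o,A,hx=0,hy=0):
    L=[]
    L.append(([o+A@np.array(p) for p in[(-.042,-.021,0),(.042,-.021,0),(.042,.021,0),(-.042,.021,0)]],(0,255,0)))
    L.append(([o+A@np.array([hx+.0065*np.cos(t),hy+.0065*np.sin(t),0]) for t in th],(255,0,255)))
    for s in(-.09,.09):
        L.append(([o+A@np.array([.006*np.cos(t),s+.006*np.sin(t),.065]) for t in th],(255,255,0)))
        L.append(([o+A@np.array([.025*np.cos(t),s+.025*np.sin(t),.008]) for t in th],(255,255,0)))
    return L
E
python3 - <<'E'
from ov import *
o,A=frame(.5785,.0385,.070,-.116)
print(A)
P=placepolys(o,A,-.002,0)
ct=manip.camera("top"); cs=manip.camera("scene")
draw(ct,P,180,135,130,70,6,"o1.png"); draw(cs,P,230,155,95,75,8,"o2.png")
E
```

```text
[[ 8.60205316e-01  1.15740026e-01 -4.96639770e-01]
 [-1.00233802e-01  9.93279541e-01  5.78700128e-02]
 [ 5.00000000e-01 -3.46944695e-18  8.66025404e-01]]
```

View pics/o1.png

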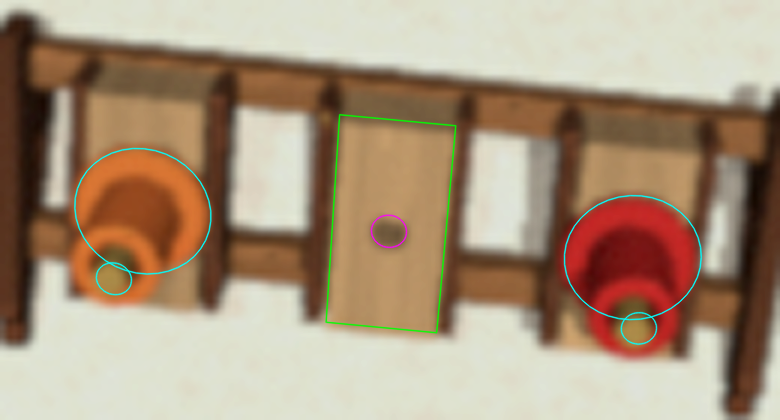

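View pics/o2.png

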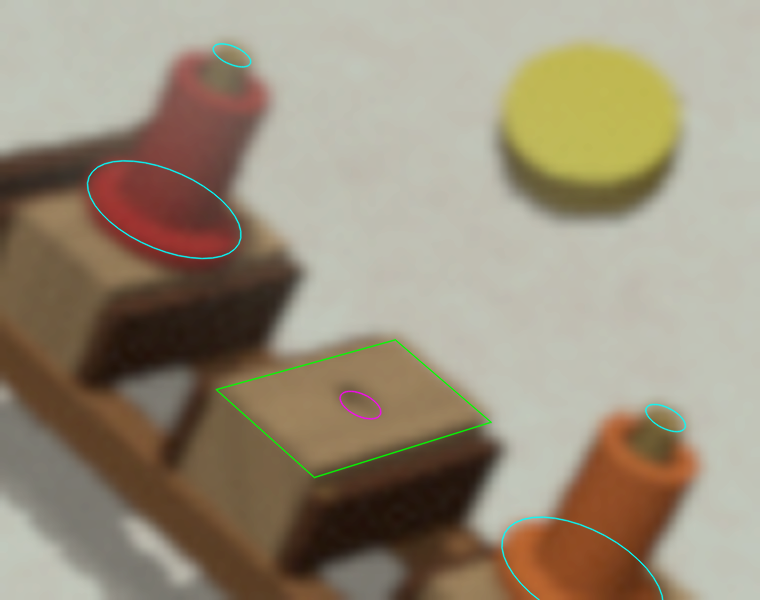

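```bash
cat > mv.py <<'E'
from h import *
np.set_printoptions(precision=4,suppress=True)
YAW=-.116
_A=(R.from_euler('z',YAW)*R.from_euler('y',-np.pi/6)).as_matrix()
RT=R.from_matrix(np.c_[_A[:,1],_A[:,0],-_A[:,2]])          # tilted: tool y upslope
y_=np.array([-np.sin(YAW),np.cos(YAW),0]);x_=np.array([np.cos(YAW),np.sin(YAW),0])
RD=R.from_matrix(np.c_[y_,x_,[0,0,-1]])                      # down
def cur():
    o=manip.get_obs(); return np.array(o["position"]),R.from_quat(o["ee_rot"]),o
def plan(p,q,P,Q,N,dp=1,dr=3):
    dq=(q.inv()*Q).as_rotvec(); out=[]
    cp,cq=p,q
    for i in range(1,N+1):
        tp=p+(P-p)*i/N; tq=q*R.from_rotvec(dq*i/N)
        s=np.round(cq.inv().apply(tp-cp)*1000,dp); w=np.round((cq.inv()*tq).as_rotvec(),dr)
        out.append(np.r_[s,w]); cp=cp+cq.apply(s/1000); cq=cq*R.from_rotvec(w)
    for i in range(0,N,5): print("; ".join(" ".join("%g"%(x+0) for x in r) for r in out[i:i+5]))
    print("end",cp,"err",(P-cp)*1000,(cq.inv()*Q).as_rotvec())
    return cp,cq
def show():
    p,q,o=cur(); print("t",o["clock"],"p",p,"z",q.apply([0,0,1]),"F",o["ft_force"],"T",o["torque"],"g",o["grip_width"]*85.4,"j",o["joint_pos"])
    print("rotErr to RT",(q.inv()*RT).as_rotvec()," RD",(q.inv()*RD).as_rotvec())
    return p,q,o
E
python3 - <<'E'
from mv import *
p,q,o=show()
plan(p,q,np.array([.4603,-.338,.13]),RD,7)
E
```

```text
t 1.1 p [ 0.2752 -0.5612  0.2393] z [ 0.0001 -0.     -1.    ] F [ 0.1856 -0.3794 -0.0682] T [-0.013  -0.0091  0.0139] g 85.34738932625707 j [ 1.0924  0.3322 -0.0647  1.4601  0.0216  1.3499 -0.0885]
rotErr to RT [-0.4789  0.2613 -0.9753]  RD [ 0.0001  0.     -0.999 ]
37.8 -17 15.6 0 0 -0.143; 39.8 -11.4 15.6 0 0 -0.142; 41 -5.7 15.7 0 0 -0.143; 41.5 0.2 15.6 0 0 -0.143; 40.9 6.2 15.6 0 0 -0.143
39.7 11.9 15.6 0 0 -0.142; 37.6 17.4 15.6 0 0 -0.143
end [ 0.4603 -0.338   0.13  ] err [-0.0235  0.02   -0.0213] [0.0001 0.     0.    ]
```

Call:
arm_command --targets "37.8 -17 15.6 0 0 -0.143; 39.8 -11.4 15.6 0 0 -0.142; 41 -5.7 15.7 0 0 -0.143; 41.5 0.2 15.6 0 0 -0.143; 40.9 6.2 15.6 0 0 -0.143" --grip 50

```text
clock: 1.72
position: [0.4082, -0.4008, 0.1609]
ee_rot: [0.832, 0.554, 0.0, 0.0]
ft_force: [1.2, -0.3, 0.0]
grip_width: 0.59
```

Call:
arm_command --targets "39.7 11.9 15.6 0 0 -0.142; 37.6 17.4 15.6 0 0 -0.143; 0 0 0 0 0 0"

```text
clock: 2.1
position: [0.4622, -0.3342, 0.129]
ee_rot: [0.744, 0.668, 0.001, -0.001]
ft_force: [-0.0, -0.3, 0.3]
grip_width: 0.584
```

Run:
```python
from mv import *
p,q,o=show()
ct=manip.camera("top"); cs=manip.camera("scene")
from ov import draw
tip=p+q.apply([0,0,.008]); L=[([p+q.apply([.002*a,.002*b,0]) for a,b in((1,1),(1,-1),(-1,-1),(-1,1))],(255,0,255))]
th=np.linspace(0,6.28,30)
L+=[([np.array([.4603+.006*np.cos(t),-.338+.006*np.sin(t),.095]) for t in th],(0,255,0))]
draw(ct,L,370,170,100,75,8,"p1.png"); draw(cs,L,150,50,100,75,8,"p2.png")
```

```text
t 2.1 p [ 0.4622 -0.3342  0.129 ] z [-0.0004  0.0025 -1.    ] F [-0.038  -0.3377  0.3021] T [-0.0164  0.0466 -0.0252] g 49.91313448795633 j [ 0.8471  0.3254 -0.356   1.7254  0.1222  1.1145  0.3454]
rotErr to RT [-0.5243 -0.0042  0.0065]  RD [-0.0007 -0.0024  0.0073]
```

View pics/p1.png

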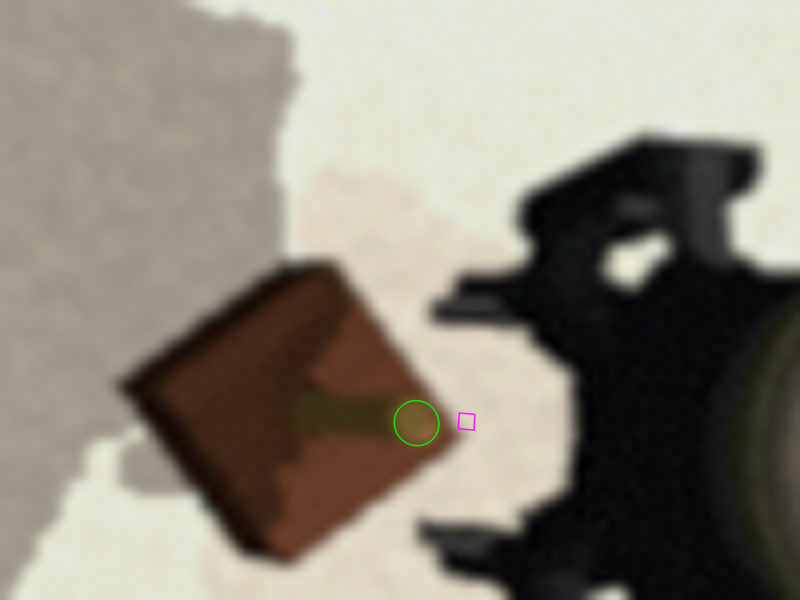

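View pics/p2.png

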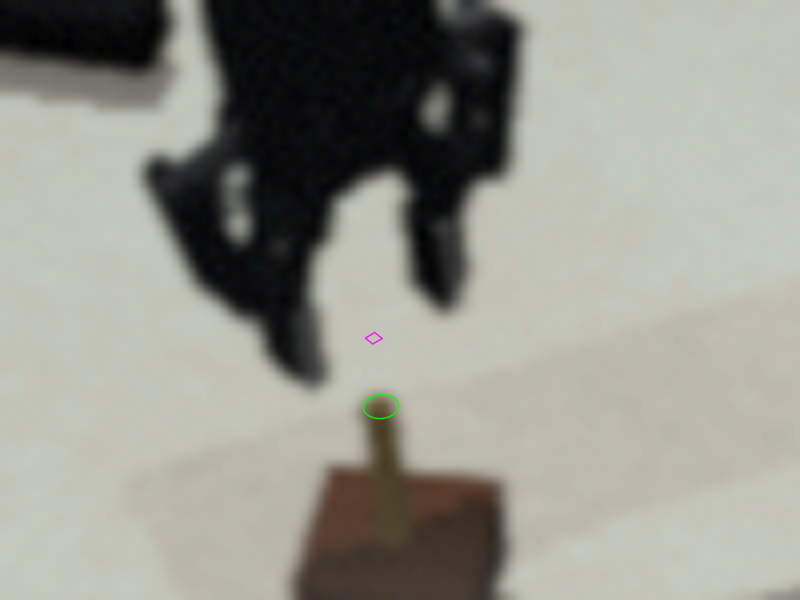

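Run:
```python
from mv import *
p,q,o=show()
plan(p,q,np.array([.4603,-.338,.066]),RD,3)
```

```text
t 2.2 p [ 0.4602 -0.3382  0.13  ] z [-0.0002 -0.0002 -1.    ] F [-0.6459 -0.6479 -0.2209] T [-0.0228  0.0027  0.0116] g 49.69884553462595 j [ 0.85    0.3242 -0.3516  1.724   0.1228  1.1151  0.3445]
rotErr to RT [-0.5238  0.0004 -0.0005]  RD [-0.0002  0.0002 -0.0005]
0.1 0 21.3 0 0 0; 0.1 0.1 21.4 0 0 0; 0 0 21.3 0 0 -0.001
end [ 0.4603 -0.338   0.066 ] err [-0.0178  0.0375 -0.041 ] [-0.0002  0.0002  0.0005]
```

Settled on target. I'll descend, then close gently.

Call:
arm_command --targets "0 0 21 0 0 0; 0 0 21 0 0 0; 0 0 22 0 0 0; 0 0 0 0 0 0"

```text
clock: 2.7
position: [0.4586, -0.3389, 0.0651]
ee_rot: [0.748, 0.664, -0.001, -0.001]
ft_force: [-0.5, -0.1, 0.2]
grip_width: 0.584
```

Call:
arm_command --targets "0 0 0 0 0 0; 0 0 0 0 0 0; 0 0 0 0 0 0; 0 0 0 0 0 0" --grip 5 --squeeze 20

```text
clock: 3.2
position: [0.461, -0.3386, 0.0672]
ee_rot: [0.747, 0.665, 0.0, 0.001]
ft_force: [0.5, -0.0, 6.3]
grip_width: 0.136
```

Run:
```python
from mv import *
p,q,o=show()
from ov import draw
ct=manip.camera("top"); cs=manip.camera("scene")
draw(ct,[],370,170,100,75,8,"p3.png"); draw(cs,[],150,50,100,75,8,"p4.png")
show()
```

```text
t 3.2 p [ 0.461  -0.3386  0.0672] z [ 0.0016 -0.0015 -1.    ] F [ 0.4978 -0.0075  6.3144] T [-0.1118  0.0362 -0.0044] g 11.64006588590838 j [ 0.8388  0.397  -0.3417  1.7754  0.1558  0.9934  0.3205]
rotErr to RT [-0.5218  0.0013  0.0001]  RD [ 0.0018  0.0013 -0.0002]
t 3.3 p [ 0.461  -0.3386  0.0672] z [ 0.0016 -0.0015 -1.    ] F [-0.8029 -0.3572  6.3066] T [-0.1108  0.0936  0.0565] g 11.1908639914656 j [ 0.8388  0.397  -0.3417  1.7753  0.1558  0.9935  0.3205]
rotErr to RT [-0.5218  0.0013  0.0003]  RD [ 0.0018  0.0013 -0.0001]
```

View pics/p3.png

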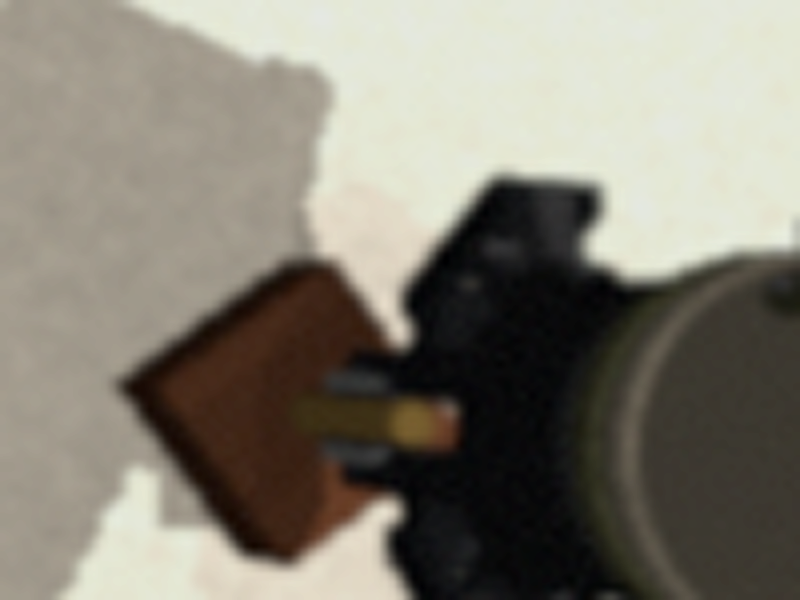

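View pics/p4.png

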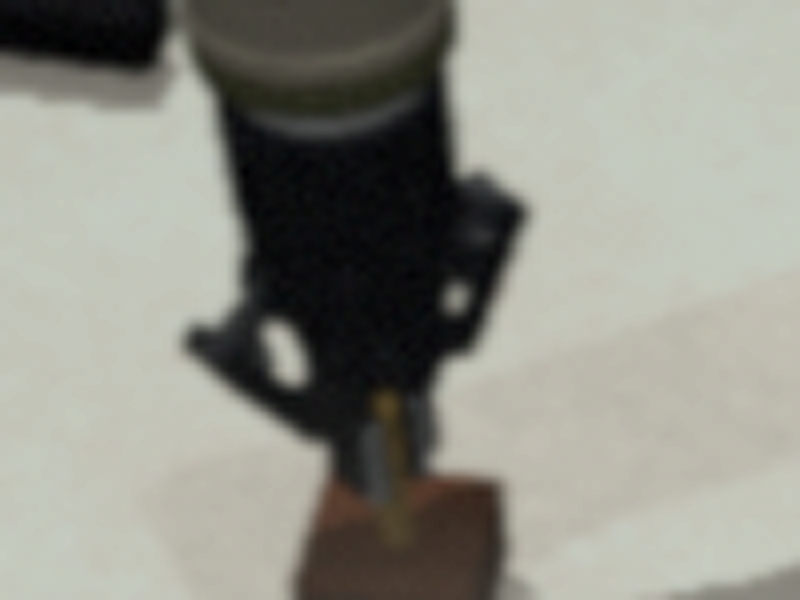

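Call:
arm_command --targets "0 0 0 0 0 0; 0 0 -20 0 0 0; 0 0 -50 0 0 0; 0 0 -50 0 0 0; 0 0 -50 0 0 0" --grip 5 --squeeze 60

```text
clock: 3.92
position: [0.4599, -0.3377, 0.2376]
ee_rot: [0.747, 0.665, -0.0, -0.0]
ft_force: [0.5, -0.1, -0.4]
grip_width: 0.118
```

Run:
```python
from mv import *
p,q,o=show()
h=np.array([.5756,.0373,.070]); n=_A[:,2] if 0 else RT.apply([0,0,-1])
H=h+n*.0972; print(H)
V=np.array([.505,.043,.22])
a,b=plan(np.array([.461,-.3386,.237]),q,V,RT,8)
plan(a,b,H,RT,2)
```

```text
t 3.925 p [ 0.4599 -0.3377  0.2376] z [-0.0004  0.0002 -1.    ] F [ 0.5008 -0.1396 -0.4291] T [-0.0412 -0.0786 -0.0538] g 10.072323525991525 j [ 0.8602  0.2367 -0.3599  1.5963  0.0853  1.3245  0.3728]
rotErr to RT [-0.524  -0.0002  0.0001]  RD [-0.0004 -0.0002  0.0002]
[0.5273 0.0429 0.1542]
48 0 2.1 -0.065 0 0; 48 -0.2 2.2 -0.066 0 0; 48 -0.4 2.1 -0.065 0 0; 48.1 -0.4 2 -0.066 0 0; 48 -0.6 2.1 -0.065 0 0
48 -0.8 2 -0.066 0 0; 48 -0.8 1.9 -0.065 0 0; 48 -1 1.9 -0.066 0 0
end [0.505 0.043 0.22 ] err [ 0.0072  0.0248 -0.0345] [ 0.     -0.0002  0.0001]
1.3 -6.9 34.1 0 0 0; 1.2 -6.8 34 0 0 0
end [0.5273 0.0429 0.1542] err [ 0.0057  0.021  -0.0313] [ 0.     -0.0002  0.0001]
```

Call:
arm_command --targets "48 0 2 -0.065 0 0; 48 0 2 -0.066 0 0; 48 0 2 -0.065 0 0; 48 -0.5 2 -0.066 0 0; 48 -0.5 2 -0.065 0 0"

```text
clock: 4.55
position: [0.4881, -0.0981, 0.2258]
ee_rot: [0.737, 0.656, 0.109, 0.122]
ft_force: [0.4, -0.1, 0.1]
grip_width: 0.118
```

Call:
arm_command --targets "48 -1 2 -0.066 0 0; 48 -1 2 -0.065 0 0; 48 -1 2 -0.066 0 0; 0 0 0 0 0 0"

```text
clock: 5.05
position: [0.5037, 0.0468, 0.2189]
ee_rot: [0.719, 0.644, 0.172, 0.194]
ft_force: [-0.1, -0.2, -1.4]
grip_width: 0.122
```

Run:
```python
from mv import *
from ov import draw
p,q,o=show()
ct=manip.camera("top"); cs=manip.camera("scene")
p,q,o=show()
th=np.linspace(0,6.28,30)
L=[([p+q.apply([.006*np.cos(t),.006*np.sin(t),.0622]) for t in th],(0,255,0)),([p+q.apply([.006*np.cos(t),.006*np.sin(t),.008]) for t in th],(255,0,255))]
draw(ct,L,190,115,110,82,7,"q1.png"); draw(cs,L,230,115,110,82,7,"q2.png")
plan(p,q,np.array([.5273,.0429,.1542]),RT,2)
```

```text
t 5.05 p [0.5037 0.0468 0.2189] z [ 0.4976 -0.057  -0.8655] F [-0.0689 -0.1819 -1.4021] T [ 0.0306  0.6396 -0.0175] g 10.429411184034809 j [ 0.6548 -0.3063 -0.822   2.174  -0.1069  0.6755 -0.2445]
rotErr to RT [ 0.001  -0.0009  0.006 ]  RD [0.5246 0.0007 0.0061]
t 5.15 p [0.5042 0.0432 0.2191] z [ 0.4964 -0.0585 -0.8661] F [-0.334  -0.2939 -1.0407] T [ 0.0087  0.6311 -0.0208] g 10.511851560312996 j [ 0.6564 -0.3042 -0.8159  2.1731 -0.1068  0.6769 -0.242 ]
rotErr to RT [-0.0002  0.0006  0.001 ]  RD [0.5234 0.0008 0.0008]
1.2 -6.3 33.9 0 0 0; 1.2 -6.3 33.8 0 0.001 0.001
end [0.5273 0.0429 0.1542] err [ 0.0309  0.0134 -0.0067] [-0.0002 -0.0004 -0.    ]
```

View pics/q1.png

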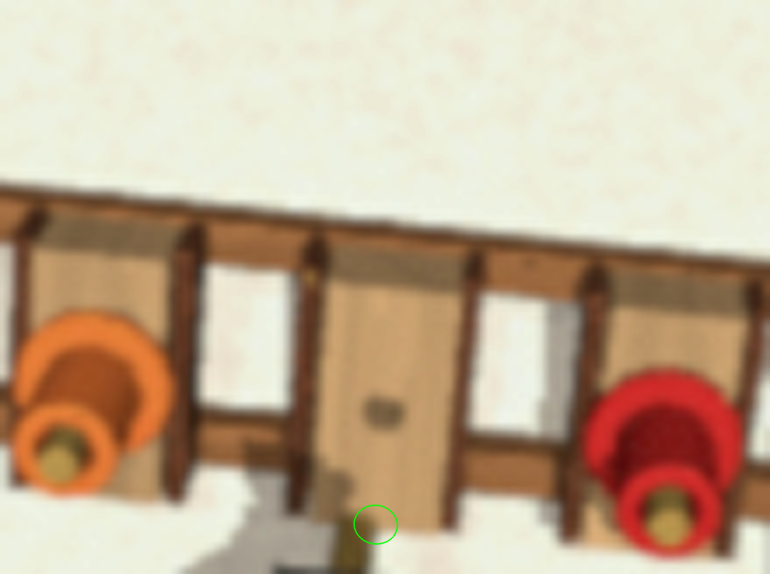

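View pics/q2.png

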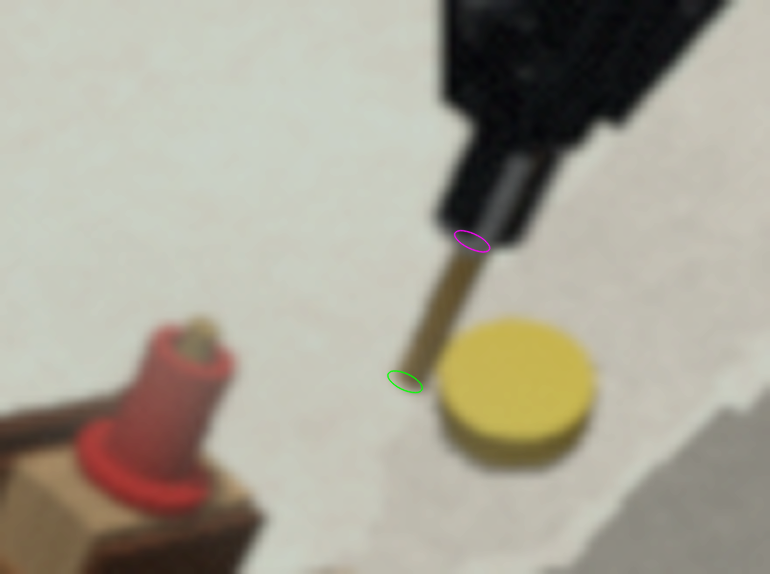

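Call:
arm_command --targets "1 -6 34 0 0 0; 1.5 -6.5 34 0 0 0; 0 0 0 0 0 0; 0 0 0 0 0 0"

```text
clock: 5.65
position: [0.5281, 0.0422, 0.1548]
ee_rot: [0.722, 0.642, 0.172, 0.193]
ft_force: [0.6, -0.2, -0.5]
grip_width: 0.121
```

Run:
```python
from mv import *
from ov import draw
ct=manip.camera("top"); cs=manip.camera("scene")
p,q,o=show()
th=np.linspace(0,6.28,30)
L=[([p+q.apply([.006*np.cos(t),.006*np.sin(t),.0622]) for t in th],(0,255,0)),([p+q.apply([.006*np.cos(t),.006*np.sin(t),.008]) for t in th],(255,0,255))]
draw(ct,L,220,155,50,40,15,"q3.png"); draw(cs,L,245,155,70,60,10,"q4.png")
for c,n in((ct,"t"),(cs,"s")): save(c,"raw_"+n+".png")
```

```text
t 5.75 p [0.5284 0.0427 0.1554] z [ 0.4983 -0.059  -0.865 ] F [ 0.2607  0.1103 -1.3656] T [ 0.0478  0.6592 -0.0319] g 10.429529877020164 j [ 0.7969 -0.1228 -1.0149  2.2001  0.1484  0.5157 -0.4687]
rotErr to RT [ 0.0021  0.001  -0.0005]  RD [ 0.5257  0.0008 -0.0008]
```

View pics/q3.png

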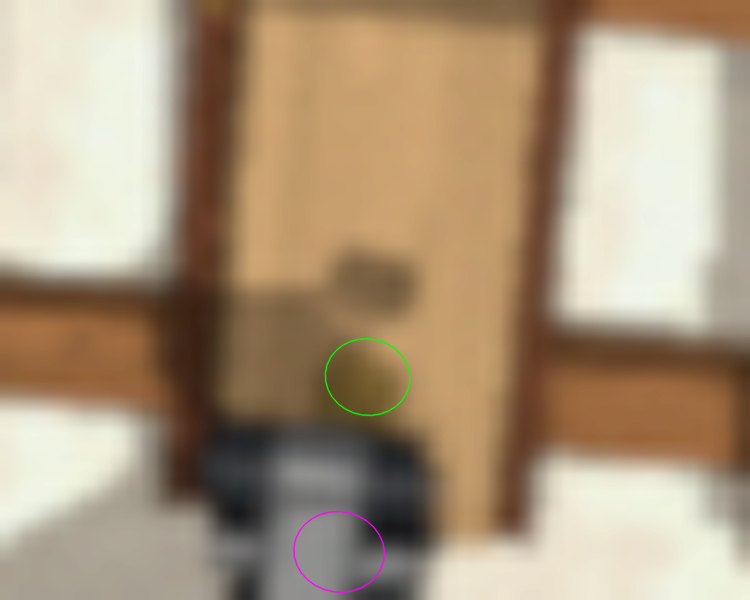

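View pics/q4.png

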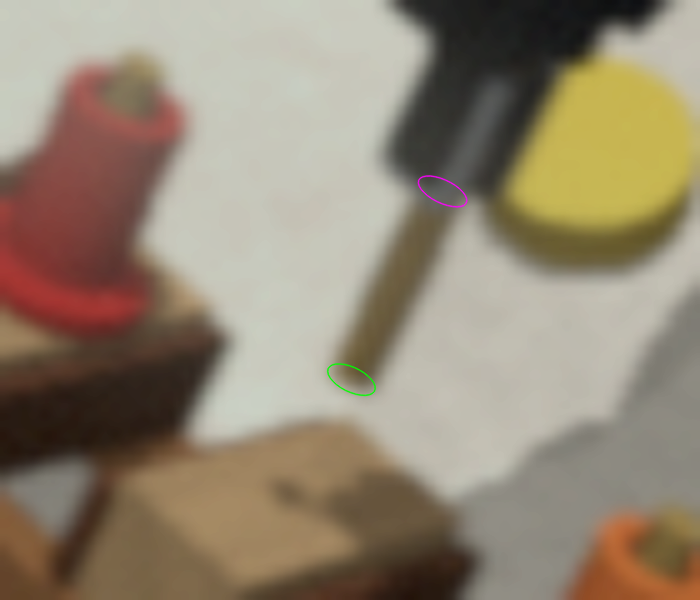

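Run:
```python
from mv import *
p,q,o=show()
n=RT.apply([0,0,-1]); h=np.array([.5758,.0371,.070])
p=np.array([.5281,.0425,.1551])
plan(p,q,h+n*(.0622+.004),RT,2)
```

```text
t 5.75 p [0.5284 0.0427 0.1554] z [ 0.4983 -0.059  -0.865 ] F [ 0.2607  0.1103 -1.3656] T [ 0.0478  0.6592 -0.0319] g 10.429529877020164 j [ 0.7969 -0.1228 -1.0149  2.2001  0.1484  0.5157 -0.4687]
rotErr to RT [ 0.0021  0.001  -0.0005]  RD [ 0.5257  0.0008 -0.0008]
0.1 -0.5 15.7 0.001 0 0; 0.1 -0.5 15.8 0.001 0.001 -0.001
end [0.5429 0.0409 0.1273] err [-0.0244 -0.0103 -0.0125] [ 0.0001 -0.      0.0005]
```

Call:
arm_command --targets "0 -0.5 15.5 0 0 0; 0 -0.5 15.5 0 0 0; 0 0 0 0 0 0; 0 0 0 0 0 0"

```text
clock: 6.25
position: [0.5426, 0.0415, 0.1276]
ee_rot: [0.721, 0.642, 0.172, 0.194]
ft_force: [0.1, 0.4, -0.2]
grip_width: 0.115
```

```bash
cat > st.py <<'E'
from mv import *
p,q,o=show()
n=RT.apply([0,0,-1]); h=np.array([.5758,.0371,.070])
e=p+q.apply([0,0,.0622]); d=e-h
print("rod end rel hole est, tool axes mm (row, up, n):",np.array([d@RT.apply([1,0,0]),d@RT.apply([0,1,0]),d@n])*1000)
F=np.array(o["ft_force"])-[.2,0,-1.2]; print("F in tool (row,up,along z)",q.inv().apply(F))
E
python3 st.py
```

```text
t 6.25 p [0.5426 0.0415 0.1276] z [ 0.4975 -0.0585 -0.8655] F [ 0.0879  0.4498 -0.2288] T [ 0.0974  0.658  -0.0244] g 9.827578248569651 j [ 0.8505  0.0139 -1.1052  2.1953  0.4284  0.4821 -0.7028]
rotErr to RT [0.0011 0.0005 0.0001]  RD [0.5247 0.0005 0.    ]
rod end rel hole est, tool axes mm (row, up, n): [ 0.4712 -0.1491  4.4009]
F in tool (row,up,along z) [ 0.4333  0.3451 -0.9226]
```

Call:
arm_command --targets "-0.4 0 1.5 0 0 0; 0 0 1.5 0 0 0; 0 0 1 0 0 0; 0 0 1 0 0 0; 0 0 0 0 0 0"

```text
clock: 6.88
position: [0.5453, 0.0409, 0.1227]
ee_rot: [0.721, 0.642, 0.173, 0.194]
ft_force: [1.5, -0.5, -1.4]
grip_width: 0.124
```

```bash
python3 st.py
```

```text
t 6.875 p [0.5453 0.0409 0.1227] z [ 0.4976 -0.0576 -0.8655] F [ 1.511  -0.4543 -1.3855] T [0.0305 0.1467 0.0044] g 10.568893012376272 j [ 0.8424  0.0397 -1.1027  2.1944  0.4824  0.4798 -0.7469]
rotErr to RT [ 0.0011 -0.0003 -0.    ]  RD [ 0.5247 -0.0003  0.    ]
rod end rel hole est, tool axes mm (row, up, n): [ 0.2273 -0.2263 -1.225 ]
F in tool (row,up,along z) [-0.2997  1.0796  0.8391]
```

Call:
arm_command --targets "0 0 1 0 0 0; 0 0 1 0 0 0; 0 0 0 0 0 0"

```text
clock: 7.25
position: [0.5462, 0.0407, 0.1209]
ee_rot: [0.721, 0.642, 0.173, 0.194]
ft_force: [3.1, -0.1, 0.4]
grip_width: 0.12
```

```bash
python3 st.py
```

```text
t 7.25 p [0.5462 0.0407 0.1209] z [ 0.4975 -0.0577 -0.8655] F [ 3.1057 -0.09    0.3827] T [ 0.0013 -0.2713 -0.0139] g 10.254954932796176 j [ 0.8374  0.0488 -1.1002  2.1939  0.5024  0.4797 -0.7637]
rotErr to RT [ 0.001  -0.0002  0.    ]  RD [ 0.5246 -0.0002  0.0001]
rod end rel hole est, tool axes mm (row, up, n): [ 0.2113 -0.2869 -3.2264]
F in tool (row,up,along z) [0.2468 3.2998 0.0811]
```

Call:
arm_command --targets "0 0.5 0 0 0 0; 0 0.5 0.5 0 0 0; 0 0 0 0 0 0"

```text
clock: 7.62
position: [0.5468, 0.0406, 0.1205]
ee_rot: [0.721, 0.642, 0.172, 0.193]
ft_force: [0.7, 1.4, -1.4]
grip_width: 0.122
```

```bash
python3 st.py
python3 - <<'E'
from mv import *
from ov import draw
ct=manip.camera("top"); cs=manip.camera("scene")
p,q,o=cur()
th=np.linspace(0,6.28,30)
L=[([p+q.apply([.006*np.cos(t),.006*np.sin(t),.0622]) for t in th],(0,255,0))]
draw(ct,L,220,155,50,40,15,"q5.png"); draw(cs,L,245,155,70,60,10,"q6.png")
E
```

```text
t 7.625 p [0.5468 0.0406 0.1205] z [ 0.4965 -0.058  -0.8661] F [ 0.7395  1.3607 -1.4083] T [0.0894 0.3942 0.0127] g 10.412856198811657 j [ 0.8357  0.0529 -1.0992  2.1922  0.5085  0.4818 -0.7679]
rotErr to RT [-0.0001  0.0001  0.    ]  RD [0.5235 0.0001 0.    ]
rod end rel hole est, tool axes mm (row, up, n): [ 0.0699 -0.0784 -3.8567]
F in tool (row,up,along z) [1.414  0.2237 0.3694]
```

View pics/q6.png

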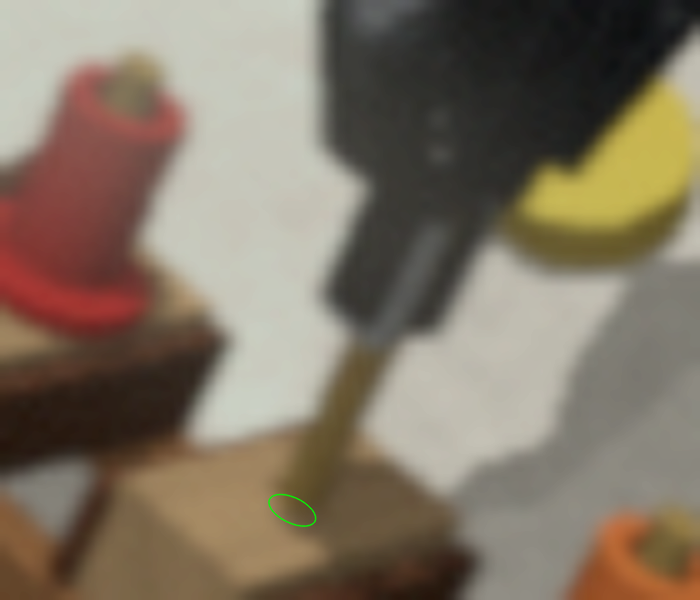

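View pics/q5.png

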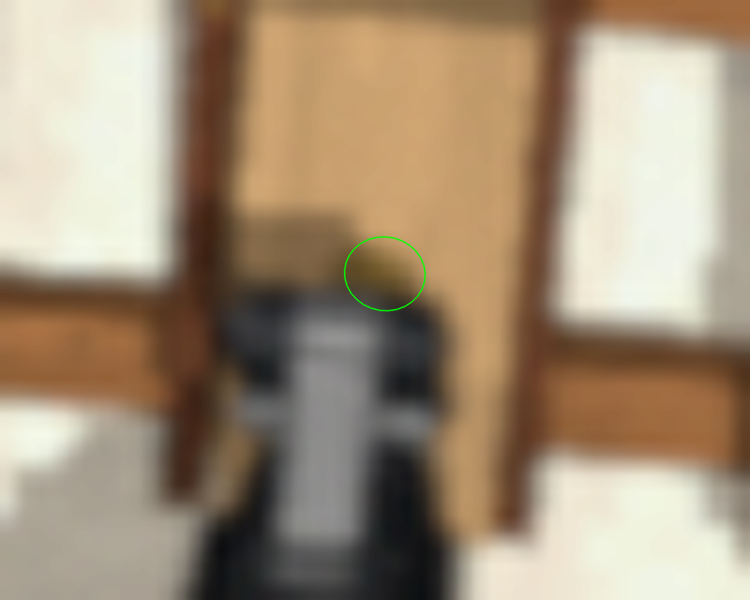

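Call:
arm_command --targets "0.3 0 2 0 0 0; 0 0 2 0 0 0; 0 0 0 0 0 0"

```text
clock: 8.1
position: [0.5489, 0.0406, 0.117]
ee_rot: [0.721, 0.642, 0.172, 0.193]
ft_force: [-0.1, -0.4, -0.6]
grip_width: 0.12
```

```bash
python3 st.py
```

```text
t 8.1 p [0.5489 0.0406 0.117 ] z [ 0.4966 -0.0577 -0.8661] F [-0.1423 -0.4243 -0.6043] T [-0.0139  0.492  -0.0245] g 10.219453413373367 j [ 0.8234  0.0714 -1.0922  2.1907  0.5481  0.4819 -0.8015]
rotErr to RT [-0.0001 -0.0001 -0.    ]  RD [ 0.5235 -0.0001  0.    ]
rod end rel hole est, tool axes mm (row, up, n): [ 0.4249  0.0455 -7.9537]
F in tool (row,up,along z) [-0.461   0.0459 -0.6614]
```

Nearly 8 mm in with no axial force, so the rod is in the hole. Carrying on.

Call:
arm_command --targets "0 0 3 0 0 0; 0 0 3 0 0 0; 0 0 3 0 0 0; 0 0 3 0 0 0; 0 0 0 0 0 0"

```text
clock: 8.72
position: [0.555, 0.04, 0.1067]
ee_rot: [0.721, 0.642, 0.172, 0.193]
ft_force: [-0.1, -0.8, -1.1]
grip_width: 0.123
```

```bash
python3 st.py
```

```text
t 8.725 p [0.555  0.04   0.1067] z [ 0.4967 -0.0576 -0.866 ] F [-0.0524 -0.847  -1.1053] T [ 0.0442  0.5521 -0.0722] g 10.525517591247421 j [ 0.7839  0.1199 -1.0638  2.187   0.6512  0.4815 -0.8871]
rotErr to RT [ 0.0001 -0.0002  0.0001]  RD [ 0.5237 -0.0002  0.0001]
rod end rel hole est, tool axes mm (row, up, n): [  0.4787   0.1804 -19.9637]
F in tool (row,up,along z) [-0.8705 -0.0849 -0.1585]
```

Call:
arm_command --targets "0 0 2 0 0 0; 0 0 2 0 0 0; 0 0 1 0 0 0; 0 0 0.5 0 0 0; 0 0 0 0 0 0"

```text
clock: 9.35
position: [0.5577, 0.0396, 0.1021]
ee_rot: [0.721, 0.642, 0.172, 0.193]
ft_force: [0.2, 0.1, -0.6]
grip_width: 0.123
```

```bash
python3 st.py
```

```text
t 9.35 p [0.5577 0.0396 0.1021] z [ 0.497  -0.0579 -0.8658] F [ 0.1725  0.0989 -0.6138] T [ 0.0661  0.5897 -0.0011] g 10.54239119513735 j [ 0.7651  0.1394 -1.0488  2.1852  0.6928  0.4813 -0.9217]
rotErr to RT [0.0004 0.     0.0001]  RD [0.524  0.     0.0001]
rod end rel hole est, tool axes mm (row, up, n): [  0.4302   0.3146 -25.2532]
F in tool (row,up,along z) [ 0.095   0.2598 -0.5269]
```

Call:
arm_command --targets "0 0 0.5 0 0 0; 0 0 0.5 0 0 0; 0 0 0.5 0 0 0; 0 0 0.5 0 0 0; 0 0 0 0 0 0"

```text
clock: 9.98
position: [0.559, 0.0402, 0.102]
ee_rot: [0.721, 0.643, 0.172, 0.195]
ft_force: [-35.1, 0.9, 41.9]
grip_width: 0.117
```

```bash
python3 st.py
```

```text
t 9.975 p [0.559  0.0402 0.102 ] z [ 0.4983 -0.06   -0.8649] F [-35.0538   0.885   41.9431] T [-0.3298  2.9593 -0.449 ] g 10.00271609105148 j [ 0.7576  0.1433 -1.0453  2.1833  0.7066  0.4842 -0.934 ]
rotErr to RT [0.0021 0.0019 0.002 ]  RD [0.5257 0.0024 0.0015]
rod end rel hole est, tool axes mm (row, up, n): [  1.0512   1.3795 -25.934 ]
F in tool (row,up,along z) [ -3.2902  -8.7312 -54.9353]
```

Call:
arm_command --targets "0 0 -0.8 0 0 0; 0 0 -0.6 0 0 0; 0 0 0 0 0 0"

```text
clock: 10.35
position: [0.5581, 0.0397, 0.1021]
ee_rot: [0.721, 0.642, 0.172, 0.194]
ft_force: [-9.0, 0.1, 9.9]
grip_width: 0.12
```

```bash
python3 st.py
```

```text
t 10.35 p [0.5581 0.0397 0.1021] z [ 0.4975 -0.0585 -0.8655] F [-8.9585  0.0679  9.932 ] T [ 0.0126  1.1939 -0.0394] g 10.240109558768795 j [ 0.7631  0.1405 -1.0477  2.1847  0.697   0.4818 -0.9254]
rotErr to RT [0.0011 0.0005 0.0005]  RD [0.5247 0.0006 0.0003]
rod end rel hole est, tool axes mm (row, up, n): [  0.5314   0.6646 -25.4861]
F in tool (row,up,along z) [ -0.999   -2.3041 -14.195 ]
```

Call:
arm_command --targets "0 0 0 0 0 0; 0 0 0 0 0 0; 0 0 0 0 0 0" --grip 45

```text
clock: 10.72
position: [0.5581, 0.0396, 0.1016]
ee_rot: [0.721, 0.642, 0.172, 0.194]
ft_force: [0.1, 0.9, 0.4]
grip_width: 0.526
```

Call:
arm_command --targets "0 0 -15 0 0 0; 0 0 -25 0 0 0; 0 0 -40 0 0 0; 0 0 -40 0 0 0; 0 0 0 0 0 0"

```text
clock: 11.35
position: [0.5045, 0.0432, 0.197]
ee_rot: [0.722, 0.641, 0.169, 0.197]
ft_force: [0.3, -0.6, 0.8]
grip_width: 0.522
```

```bash
python3 st.py
python3 - <<'E'
from mv import *
from ov import draw,placepolys,frame
ct=manip.camera("top"); cs=manip.camera("scene")
h=np.array([.5758,.0371,.070])+RT.apply([.00043,.00031,0]); n=RT.apply([0,0,-1])
th=np.linspace(0,6.28,30)
L=[([h+n*z+RT.apply([.006*np.cos(t),.006*np.sin(t),0]) for t in th],(0,255,0)) for z in(0,.065)]
draw(ct,L,220,155,50,40,15,"r1.png"); draw(cs,L,230,140,90,75,8,"r2.png")
save(ct,"rt.png")
E
```

```text
t 11.35 p [0.5045 0.0432 0.197 ] z [ 0.4964 -0.0675 -0.8654] F [ 0.3199 -0.6139  0.8221] T [0.0795 0.5488 0.0348] g 44.57094863732531 j [ 0.8084 -0.3098 -0.9611  2.1973 -0.1535  0.6242 -0.2119]
rotErr to RT [ 0.0011  0.0096 -0.0002]  RD [ 0.5247  0.0093 -0.0027]
rod end rel hole est, tool axes mm (row, up, n): [-2.8118  1.5891 83.565 ]
F in tool (row,up,along z) [-0.6116  1.1776 -1.6491]
```

View pics/r1.png

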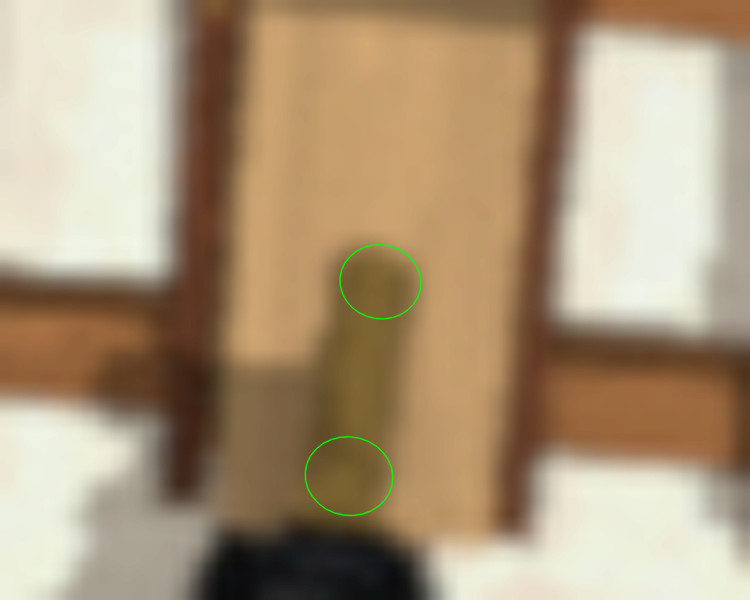

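View pics/r2.png

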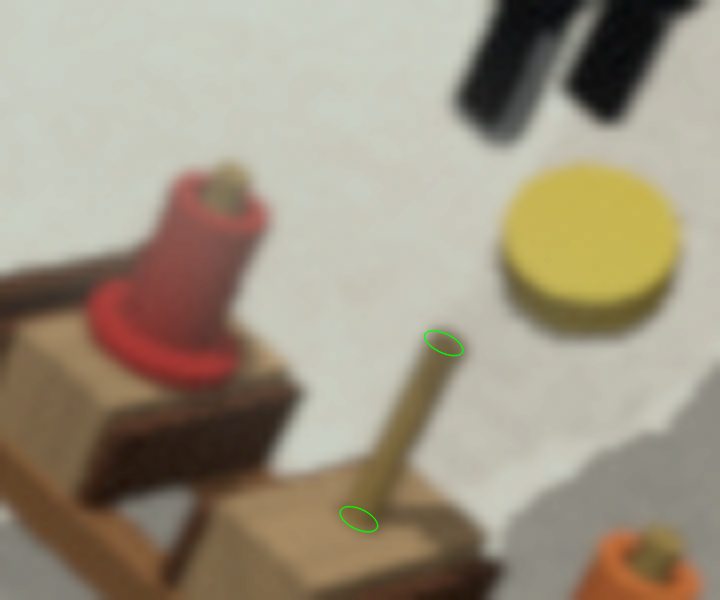

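Both views show the spindle seated and standing 65 mm out. Next is the bobbin.

Run:
```python
from mv import *
p,q,o=show()
p=np.array([.505,.0425,.1975]);q=RT
a,b=plan(p,q,np.array([.485,.18,.225]),R.from_rotvec((RD*RT.inv()).as_rotvec()*.5)*RT,4)
a,b=plan(a,b,np.array([.4789,.3089,.13]),RD,4)
```

```text
t 11.45 p [0.5037 0.0429 0.1939] z [ 0.4922 -0.0664 -0.868 ] F [-0.5456 -0.0582 -0.8004] T [ 0.0336  0.4655 -0.0087] g 45.00079416066698 j [ 0.8106 -0.3034 -0.9647  2.199  -0.149   0.6226 -0.2151]
rotErr to RT [-0.004   0.009  -0.0004]  RD [ 0.5196  0.0087 -0.0027]
33.6 -4.3 -10.4 0.065 0 0; 33.5 -5 -10.2 0.066 0 0; 33.6 -5.6 -9.7 0.065 0 0; 33.6 -6.3 -9.4 0.066 0 0
end [0.485 0.18  0.225] err [ 0.0129 -0.0406  0.0183] [-0.0002  0.     -0.    ]
31.8 -11.2 21.6 0.065 0 0; 31.8 -9.8 22.2 0.066 0 0; 31.9 -8.3 22.9 0.065 0 0; 31.8 -6.8 23.4 0.066 0 0
end [0.4789 0.3089 0.13  ] err [ 0.0441 -0.0164  0.048 ] [-0.0004 -0.      0.    ]
```

Call:
arm_command --targets "33.6 -4.3 -12 0.065 0 0; 33.5 -5 -10 0.066 0 0; 33.6 -5.6 -10 0.065 0 0; 33.6 -6.3 -9.4 0.066 0 0" --grip 52

```text
clock: 11.95
position: [0.4834, 0.1812, 0.2221]
ee_rot: [0.742, 0.658, 0.082, 0.099]
ft_force: [0.2, 0.5, -3.2]
grip_width: 0.607
```

Call:
arm_command --targets "32 -11 21.6 0.065 0 0; 32 -10 22 0.066 0 0; 32 -8 23 0.065 0 0; 32 -7 23 0.066 0 0; 0 0 0 0 0 0"

```text
clock: 12.58
position: [0.4766, 0.2938, 0.14]
ee_rot: [0.747, 0.665, 0.006, 0.006]
ft_force: [-0.3, -0.0, 0.6]
grip_width: 0.607
```

Run:
```python
from mv import *
from ov import draw
ct=manip.camera("top"); cs=manip.camera("scene")
p,q,o=show()
th=np.linspace(0,6.28,30)
L=[([np.array([.4789+.016*np.cos(t),.3089+.016*np.sin(t),.055]) for t in th],(0,255,0)),([np.array([.4789+.025*np.cos(t),.3089+.025*np.sin(t),.008]) for t in th],(0,255,0)),([p+q.apply([.002*np.cos(t),.002*np.sin(t),.008]) for t in th],(255,0,255))]
draw(ct,L,85,180,80,65,9,"s1.png"); draw(cs,L,340,190,90,80,8,"s2.png")
plan(p,q,np.array([.4789,.3089,.029]),RD,3)
```

```text
t 12.675 p [0.4779 0.2917 0.1425] z [ 0.023  -0.0025 -0.9997] F [-0.9452  0.1367  1.2023] T [0.0141 0.0451 0.019 ] g 52.021779694029334 j [ 0.3085  0.5386 -1.204   1.7271  0.551   1.2402 -1.1482]
rotErr to RT [-0.5004  0.0001 -0.0014]  RD [ 0.0232 -0.0002 -0.0014]
5.7 -1.2 37.8 0.008 0 0; 5.7 -0.9 37.8 0.007 0 -0.001; 5.7 -0.7 37.9 0.008 0 0
end [0.4789 0.3089 0.029 ] err [0.0263 0.0234 0.0198] [ 0.0002 -0.0002 -0.0004]
```

View pics/s1.png

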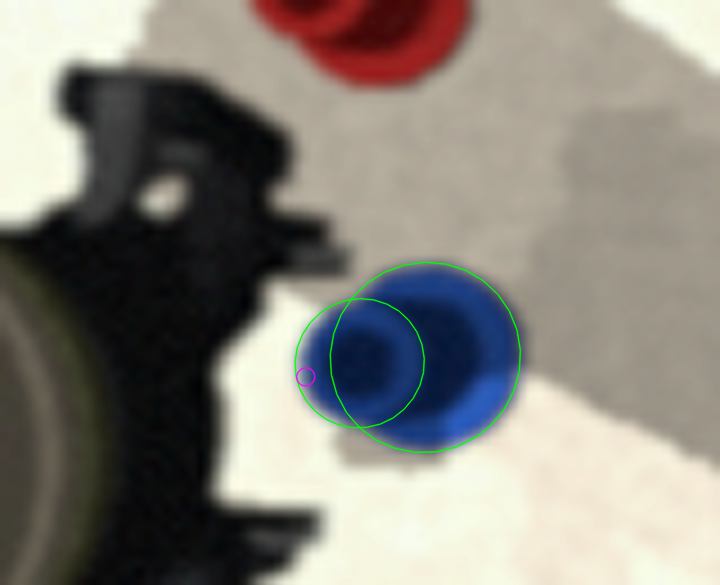

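View pics/s2.png

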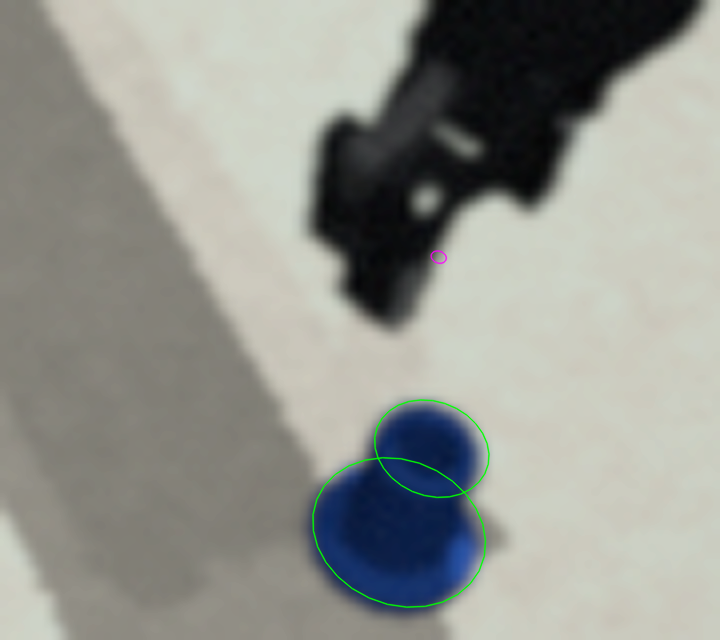

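Call:
arm_command --targets "6 -1.2 30 0.008 0 0; 6 -0.9 30 0.007 0 0; 5 -0.5 30 0.008 0 0; 0 0 0 0 0 0"

```text
clock: 13.18
position: [0.479, 0.3068, 0.0526]
ee_rot: [0.748, 0.664, -0.0, 0.001]
ft_force: [-0.4, 0.8, 0.2]
grip_width: 0.608
```

Run:
```python
from mv import *
p,q,o=show()
plan(p,q,np.array([.4789,.3091,.029]),RD,2)
```

```text
t 13.175 p [0.479  0.3068 0.0526] z [ 0.0008 -0.002  -1.    ] F [-0.4136  0.8488  0.2217] T [0.0172 0.0083 0.0388] g 51.88998297390386 j [ 0.196   0.6673 -1.0944  1.7628  0.6561  1.1295 -1.2313]
rotErr to RT [-0.5226  0.0028 -0.0028]  RD [ 0.001   0.0019 -0.0034]
1.2 -0.2 11.8 0.001 0.001 -0.002; 1.1 -0.2 11.8 0 0.001 -0.001
end [0.4789 0.3091 0.029 ] err [-0.0129  0.0315  0.0085] [ 0.     -0.0001 -0.0004]
```

Call:
arm_command --targets "1.2 0 12 0 0 -0.002; 1.2 0 12 0 0 -0.001; 0 0 0 0 0 0"

```text
clock: 13.55
position: [0.4793, 0.3104, 0.0289]
ee_rot: [0.747, 0.665, 0.0, 0.001]
ft_force: [-0.1, -0.4, -0.3]
grip_width: 0.61
```

Run:
```python
from mv import *
p,q,o=show()
```

```text
t 13.55 p [0.4793 0.3104 0.0289] z [ 0.0015 -0.0015 -1.    ] F [-0.1439 -0.3956 -0.2956] T [-0.0273  0.0061 -0.0024] g 52.06316829358514 j [ 0.1687  0.699  -1.0654  1.7715  0.688   1.0959 -1.2508]
rotErr to RT [-0.522   0.0011  0.0012]  RD [0.0016 0.0013 0.0009]
```

Call:
arm_command --targets "0 0 0 0 0 0; 0 0 0 0 0 0; 0 0 0 0 0 0; 0 0 0 0 0 0" --grip 25 --squeeze 25

```text
clock: 14.05
position: [0.4797, 0.311, 0.0299]
ee_rot: [0.747, 0.665, 0.001, 0.001]
ft_force: [-0.0, -1.1, 5.6]
grip_width: 0.356
```

Run:
```python
from mv import *
p,q,o=show()
```

```text
t 14.05 p [0.4797 0.311  0.0299] z [ 0.0026 -0.0006 -1.    ] F [-0.01   -1.1269  5.5548] T [-0.1024  0.2316  0.0168] g 30.391153986954045 j [ 0.1687  0.6981 -1.0664  1.7704  0.6876  1.0963 -1.2507]
rotErr to RT [-0.5209  0.      0.001 ]  RD [0.0027 0.0003 0.0009]
```

Run:
```python
from mv import *
p=np.array([.4797,.311,.0299]); q=RD
M=R.from_rotvec((RT*RD.inv()).as_rotvec()*.5)*RD
a,b=plan(p,q,np.array([.4797,.311,.15]),RD,4)
a,b=plan(a,b,np.array([.472,.20,.23]),M,5)
a,b=plan(a,b,np.array([.492,.09,.21]),RT,5)
a,b=plan(a,b,np.array([.508,.0463,.1885]),RT,2)
```

```text
0 0 -30 0 0 0; 0 0 -30.1 0 0 0; 0 0 -30 0 0 0; 0 0 -30 0 0 0
end [0.4797 0.311  0.15  ] err [0. 0. 0.] [0. 0. 0.]
-22.2 1 -16 -0.052 0 0; -22.3 1.9 -15.9 -0.053 0 0; -22.2 2.7 -15.8 -0.052 0 0; -22.2 3.6 -15.7 -0.052 0 0; -22.2 4.3 -15.4 -0.053 0 0
end [0.472 0.2   0.23 ] err [-0.0186 -0.0434 -0.0001] [ 0.0002  0.     -0.    ]
-21.4 5.3 5.6 -0.052 0 0; -21.4 4.9 5.8 -0.053 0 0; -21.4 4.7 6 -0.052 0 0; -21.4 4.3 6.3 -0.052 0 0; -21.4 4 6.6 -0.053 0 0
end [0.492 0.09  0.21 ] err [-0.0272  0.012   0.0249] [ 0.0004  0.     -0.    ]
-20.8 3.7 14.5 0 0 0; -20.7 3.7 14.6 0 0 0
end [0.5081 0.0463 0.1885] err [-0.0502 -0.0401  0.0178] [ 0.0004  0.     -0.    ]
```

Call:
arm_command --targets "0 0 -5 0 0 0; 0 0 -15 0 0 0; 0 0 -50 0 0 0; 0 0 -50 0 0 0; 0 0 0 0 0 0" --squeeze 35

```text
clock: 14.68
position: [0.4805, 0.3125, 0.1539]
ee_rot: [0.747, 0.665, 0.004, 0.002]
ft_force: [-0.4, 0.8, -1.0]
grip_width: 0.354
```

Call:
arm_command --targets "-22 1 -15 -0.052 0 0; -22 2 -15 -0.053 0 0; -22 3 -15 -0.052 0 0; -22 3.5 -15 -0.052 0 0; -22 4 -15 -0.053 0 0"

```text
clock: 15.3
position: [0.4707, 0.2053, 0.2235]
ee_rot: [0.74, 0.661, 0.083, 0.092]
ft_force: [-1.0, -0.0, 0.9]
grip_width: 0.352
```

Call:
arm_command --targets "-21 5 5.6 -0.052 0 0; -21 5 6 -0.053 0 0; -21 5 6 -0.052 0 0; -21 4 6 -0.052 0 0; 0 0 0 0 0 0"

```text
clock: 15.92
position: [0.4858, 0.1181, 0.2067]
ee_rot: [0.727, 0.648, 0.151, 0.169]
ft_force: [0.2, -1.2, -0.3]
grip_width: 0.359
```

Run:
```python
from mv import *
p,q,o=show()
plan(p,q,np.array([.505,.0465,.194]),RT,3)
```

```text
t 15.925 p [0.4858 0.1181 0.2067] z [ 0.4387 -0.0511 -0.8972] F [ 0.1695 -1.237  -0.3356] T [ 0.0805  0.5356 -0.0061] g 30.66071353059954 j [ 0.7855 -0.3239 -1.0846  2.1258 -0.1323  0.7537 -0.3758]
rotErr to RT [-0.0661  0.      0.0005]  RD [0.4575 0.0001 0.0005]
-23 6.3 7.8 -0.022 0 0; -22.9 6.1 8 -0.022 0 0; -23 6 8 -0.022 0 0
end [0.505  0.0465 0.194 ] err [-0.0014 -0.0225 -0.0363] [-0.0001 -0.      0.0005]
```

Call:
arm_command --targets "-23 6 8 -0.022 0 0; -23 6 8 -0.022 0 0; -23 6 8 -0.022 0 0; 0 0 0 0 0 0; 0 0 0 0 0 0"

```text
clock: 16.55
position: [0.5061, 0.0492, 0.1949]
ee_rot: [0.72, 0.643, 0.173, 0.193]
ft_force: [0.5, 1.1, -0.3]
grip_width: 0.352
```

```bash
cat > vb.py <<'E'
from mv import *
from ov import draw
import sys
ct=manip.camera("top"); cs=manip.camera("scene")
p,q,o=show()
n=RT.apply([0,0,-1]); h=np.array([.5758,.0371,.070])
th=np.linspace(0,6.28,30)
def circ(c,r,Q): return [c+Q.apply([r*np.cos(t),r*np.sin(t),0]) for t in th]
hb=h+RT.apply([.0014,.0003,0])
L=[(circ(p+q.apply([0,0,.030]),.025,q),(0,255,0)),(circ(p+q.apply([0,0,.022]),.025,q),(0,255,0)),(circ(p+q.apply([0,0,-.025]),.016,q),(0,255,0)),(circ(hb,.006,RT),(255,0,255)),(circ(hb+n*.065,.006,RT),(255,0,255))]
d=p-hb; print("TCP rel rod base (row,up,n)mm",np.array([d@RT.apply([1,0,0]),d@RT.apply([0,1,0]),d@n])*1000)
draw(ct,L,200,140,90,75,8,sys.argv[1]+"t.png"); draw(cs,L,225,120,95,80,8,sys.argv[1]+"s.png")
E
python3 vb.py u1
```

```text
t 16.65 p [0.5062 0.0492 0.195 ] z [ 0.4979 -0.0547 -0.8655] F [ 0.8206  0.4278 -0.1262] T [ 0.059   0.5424 -0.0636] g 30.37133065886673 j [ 0.7798 -0.2927 -0.9477  2.1972 -0.1376  0.6154 -0.229 ]
rotErr to RT [ 0.001  -0.0033  0.0025]  RD [ 0.5246 -0.0026  0.0033]
TCP rel rod base (row,up,n)mm [  2.5571   1.1049 143.525 ]
```

View pics/u1t.png

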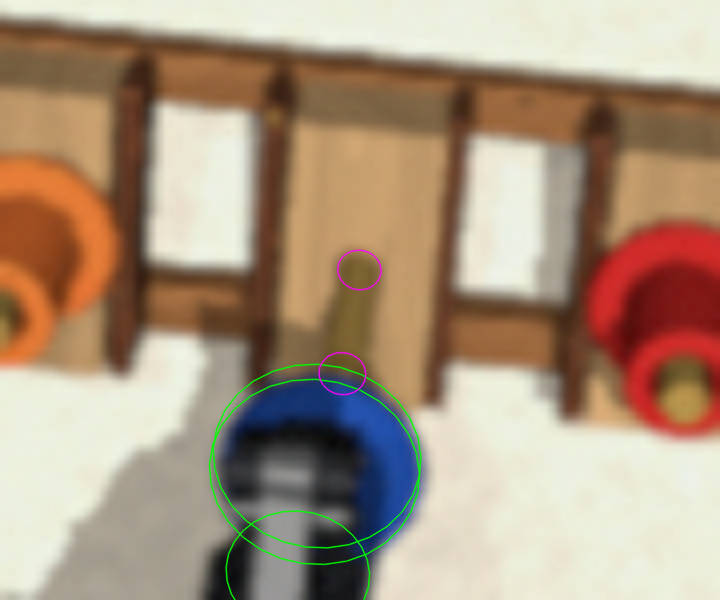

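View pics/u1s.png

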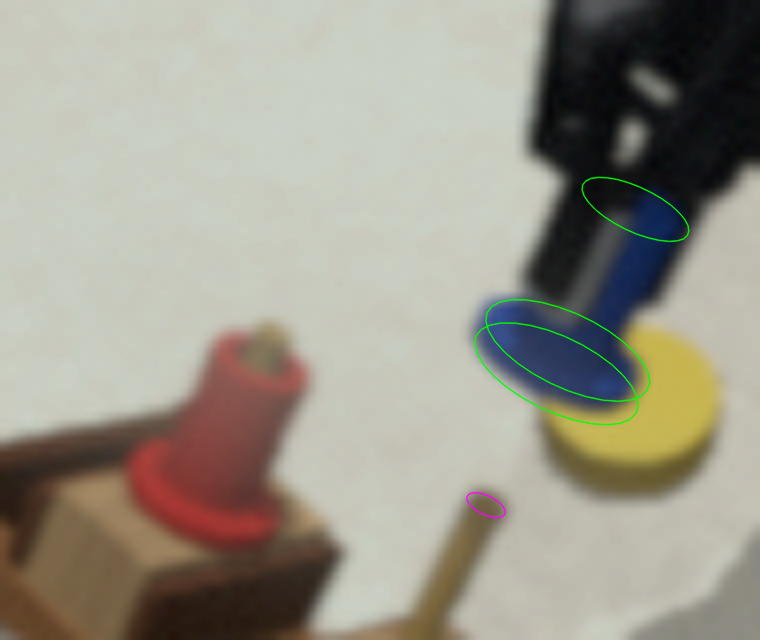

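Call:
arm_command --targets "-0.7 -0.6 19 0 -0.002 0.001; -0.6 -0.5 19 0 -0.001 0.001; 0 0 0 0 0 0; 0 0 0 0 0 0"

```text
clock: 17.15
position: [0.5239, 0.045, 0.1618]
ee_rot: [0.722, 0.642, 0.172, 0.194]
ft_force: [0.5, -0.2, 0.1]
grip_width: 0.354
```

```bash
python3 vb.py u2
```

```text
t 17.25 p [0.524  0.0449 0.162 ] z [ 0.4982 -0.0587 -0.8651] F [-0.2481  0.1055 -0.7828] T [0.0654 0.546  0.0004] g 30.555989640796813 j [ 0.9066 -0.1777 -1.1009  2.1988  0.025   0.5251 -0.3634]
rotErr to RT [ 0.0019  0.0007 -0.0005]  RD [ 0.5255  0.0006 -0.0006]
TCP rel rod base (row,up,n)mm [  0.3572   0.3217 105.828 ]
```

View pics/u2t.png

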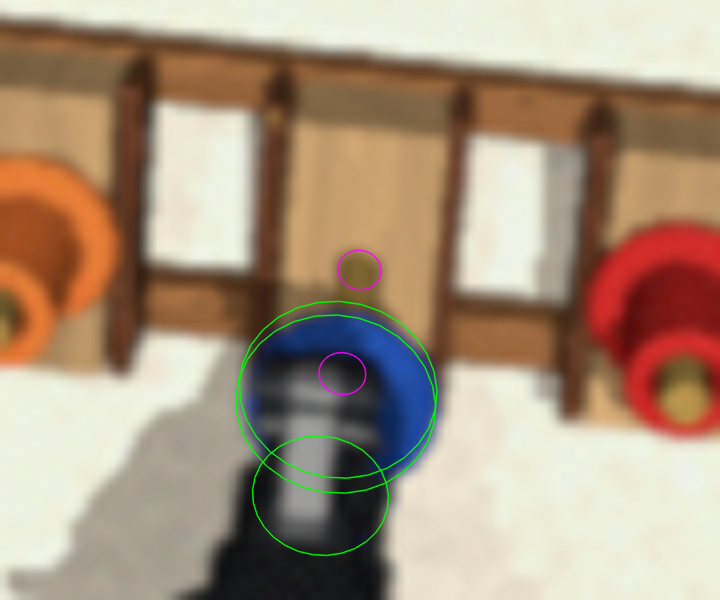

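View pics/u2s.png

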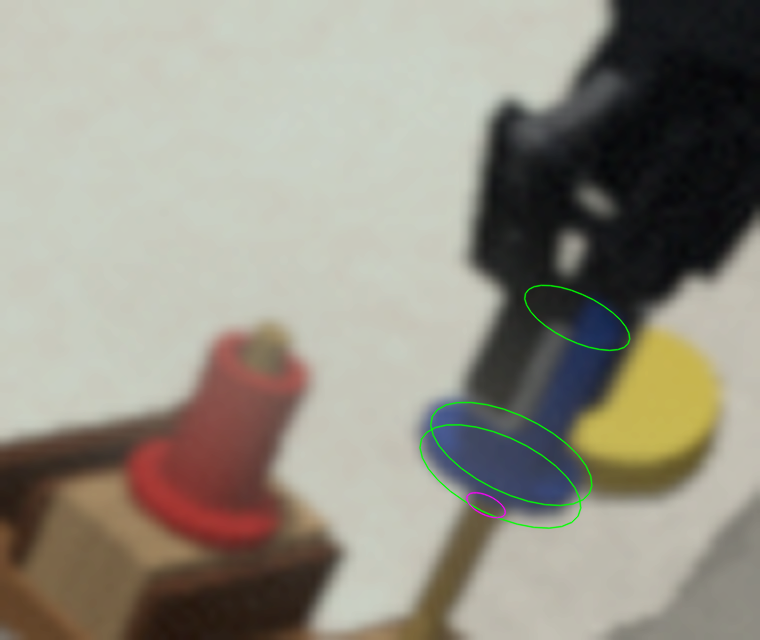

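```bash
cat > fit.py <<'E'
from mv import *
from scipy.optimize import least_squares
ct=manip.camera("top"); cs=manip.camera("scene"); p,q,o=cur()
def sup(c,u0,v0,u1,v1,dirs):
    k=8; im=cv2.resize(c["frame"][v0:v1,u0:u1],None,fx=k,fy=k,interpolation=cv2.INTER_LINEAR).astype(float)
    m=(im[:,:,2]-im[:,:,0]>22)
    nl,lab,st,_=cv2.connectedComponentsWithStats(m.astype(np.uint8)); i=1+np.argmax(st[1:,4]); 
    v,u=np.nonzero(lab==i); P=np.c_[u0+(u+.5)/k-.5,v0+(v+.5)/k-.5]
    return [np.max(P@d) for d in dirs]
ang=lambda L:[np.array([np.cos(a),np.sin(a)]) for a in np.radians(L)]
Dt=ang([0,-20,-40,-60,-80,-100,-120]); Ds=ang([60,80,100,120,140,160,180])
st=sup(ct,200,140,290,215,Dt); ss=sup(cs,225,120,320,200,Ds)
th=np.linspace(0,6.28,60)
def model(b):
    pts=[p+q.apply([b[0]+.025*np.cos(t),b[1]+.025*np.sin(t),b[2]+z]) for t in th for z in(.030,.022)]
    A=np.array([proj(ct,x) for x in pts]);B=np.array([proj(cs,x) for x in pts])
    return [np.max(A@d) for d in Dt],[np.max(B@d) for d in Ds]
def f(b):
    A,B=model(b); return np.r_[np.array(A)-st,np.array(B)-ss]
r=least_squares(f,[0,0,0],diff_step=1e-4,x_scale=.001)
print("bobbin offset in tool mm",r.x*1000); print(r.fun)
for b in ([0,0,0],[-.001,0,0]): print(f(b))
# separate: scene only/top only with up=0
for nm,s in(("top",slice(0,len(Dt))),("scene",slice(len(Dt),None))):
    r=least_squares(lambda b:f([b[0],0,b[1]])[s],[0,0],x_scale=.001); print(nm,"row,z",r.x*1000,np.abs(r.fun).max())
E
python3 fit.py
```

```text
bobbin offset in tool mm [-1.7768  0.233  -6.8953]
[ 0.5974  0.2535  0.1968  0.1686 -0.1548  0.227   0.1922  0.9911  0.3605
 -0.1015 -0.525  -0.6281 -0.1735  0.265 ]
[-0.1484  0.0695  0.5908  1.0846  1.1587  1.7619  1.7461  3.1698  3.0893
  2.8499  2.2787  1.6663  1.3351  0.8178]
[0.3449 0.5193 0.9418 1.2935 1.1987 1.628  1.4551 2.7951 2.783  2.6497
 2.2093 1.7351 1.5316 1.1173]
top row,z [-1.2494 -6.9277] 0.3242781604072036
scene row,z [-3.1109 -6.2781] 0.7051758442914888
```

Run:
```python
from mv import *
ct=manip.camera("top"); cs=manip.camera("scene")
a=ct["frame"][165:200,222:262,::-1]; b=cs["frame"][145:195,265:305,::-1]
a=cv2.resize(a,None,fx=14,fy=14,interpolation=cv2.INTER_NEAREST)[:490]; b=cv2.resize(b[5:40],None,fx=14,fy=14,interpolation=cv2.INTER_NEAREST)[:490]
o=np.clip(np.hstack([a,b])*1.8,0,255).astype(np.uint8)
cv2.imwrite("pics/w1.png",o[:, :800] if o.shape[1]<=800 else cv2.resize(o,(800,int(o.shape[0]*800/o.shape[1]))))
print(o.shape)
```

```text
(490, 1120, 3)
```

View pics/w1.png

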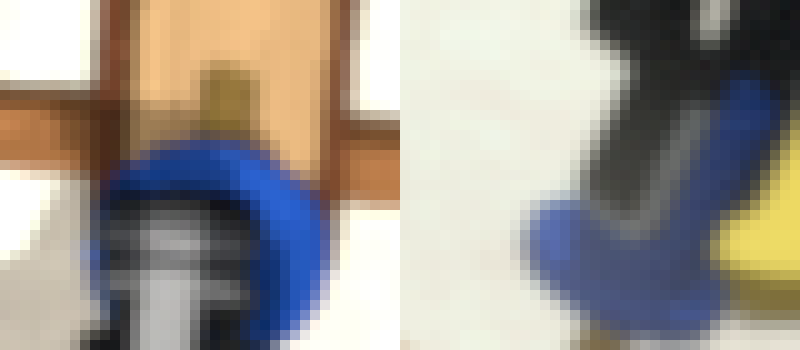

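Call:
arm_command --targets "1.4 -0.4 4 0 0 0; 0 0 4 0 0 0; 0 0 0 0 0 0; 0 0 0 0 0 0"

```text
clock: 17.95
position: [0.5276, 0.0455, 0.154]
ee_rot: [0.722, 0.642, 0.172, 0.194]
ft_force: [-0.2, -0.8, -0.7]
grip_width: 0.355
```

```bash
python3 vb.py u3; python3 fit.py
```

```text
t 18.05 p [0.5276 0.0456 0.1541] z [ 0.4974 -0.0585 -0.8655] F [-0.4134 -0.754  -0.2625] T [ 0.0565  0.5537 -0.023 ] g 30.244382000865286 j [ 0.9448 -0.1448 -1.1501  2.1977  0.085   0.5087 -0.4159]
rotErr to RT [ 0.001   0.0005 -0.001 ]  RD [ 0.5246  0.0002 -0.0011]
TCP rel rod base (row,up,n)mm [ 1.4355 -0.5112 97.2678]
bobbin offset in tool mm [-1.9741 -0.1091 -6.522 ]
[ 0.4583  0.3101  0.3323  0.1322 -0.052   0.2301  0.0621  0.994   0.3421
  0.0031 -0.551  -0.7005 -0.2109  0.2375]
[-0.3667  0.0668  0.6954  1.0509  1.2989  1.8343  1.7101  3.1288  3.0037
  2.8724  2.1666  1.5162  1.2384  0.7565]
[0.1212 0.5115 1.0424 1.2572 1.3383 1.7017 1.4223 2.7546 2.6974 2.6716
 2.0962 1.5837 1.4334 1.0546]
top row,z [-1.4098 -7.3763] 0.20749738083696911
scene row,z [-3.2249 -6.0525] 0.7185451199493968
```

View pics/u3s.png

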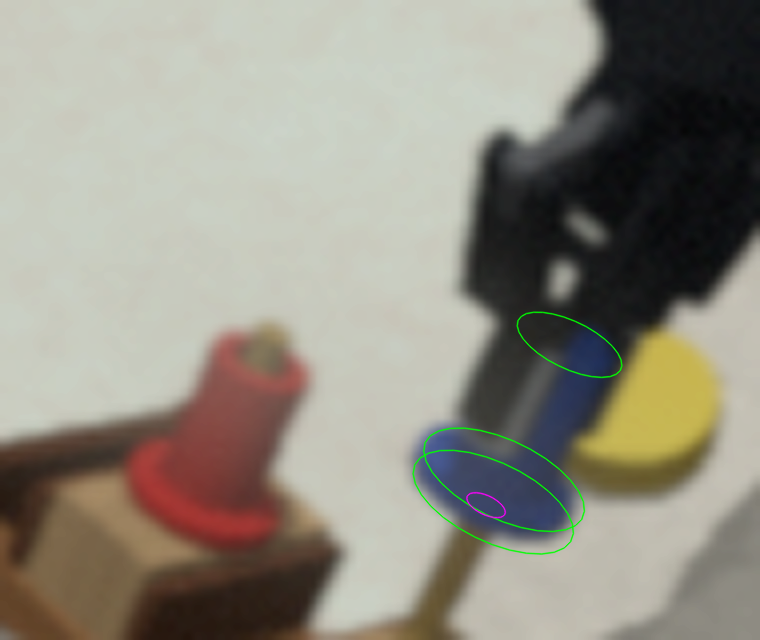

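View pics/u3t.png

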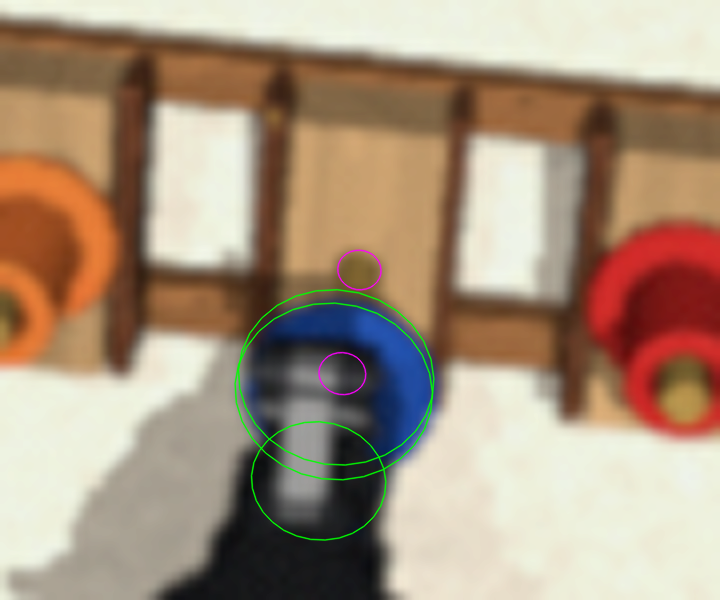

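Call:
arm_command --targets "0.4 0.4 3 0 0 0; 0 0 3 0 0 0; 0 0 3 0 0 0; 0 0 0 0 0 0"

```text
clock: 18.65
position: [0.5324, 0.0454, 0.1462]
ee_rot: [0.722, 0.642, 0.172, 0.193]
ft_force: [-0.3, 0.8, -0.8]
grip_width: 0.359
```

```bash
python3 vb.py u4
```

```text
t 18.75 p [0.5324 0.0454 0.1464] z [ 0.4972 -0.0583 -0.8657] F [ 0.3387  0.9909 -0.0396] T [0.124  0.5794 0.0045] g 30.37863910833915 j [ 0.9898 -0.1019 -1.2068  2.1945  0.1694  0.4948 -0.4858]
rotErr to RT [ 0.0006  0.0003 -0.0011]  RD [ 0.5242  0.     -0.0012]
TCP rel rod base (row,up,n)mm [ 1.8369 -0.2498 88.1646]
```

Call:
arm_command --targets "0 0.2 3 0 0 0; 0 0 3 0 0 0; 0 0 3 0 0 0; 0 0 0 0 0 0"

```text
clock: 19.25
position: [0.5371, 0.045, 0.1385]
ee_rot: [0.722, 0.642, 0.172, 0.193]
ft_force: [-0.5, 0.4, -0.6]
grip_width: 0.353
```

```bash
python3 vb.py u5;python3 fit.py|head -1
```

```text
t 19.35 p [0.5371 0.0449 0.1387] z [ 0.4973 -0.0581 -0.8656] F [ 0.4487 -0.6022 -1.2922] T [ 0.0463  0.611  -0.0112] g 30.080016539020697 j [ 1.0288 -0.0497 -1.2611  2.1915  0.2809  0.487  -0.5776]
rotErr to RT [ 0.0008  0.0002 -0.001 ]  RD [ 0.5244 -0.0001 -0.0011]
TCP rel rod base (row,up,n)mm [ 1.918   0.0285 79.1938]
bobbin offset in tool mm [-2.0709 -0.7464 -5.5988]
```

View pics/u5s.png

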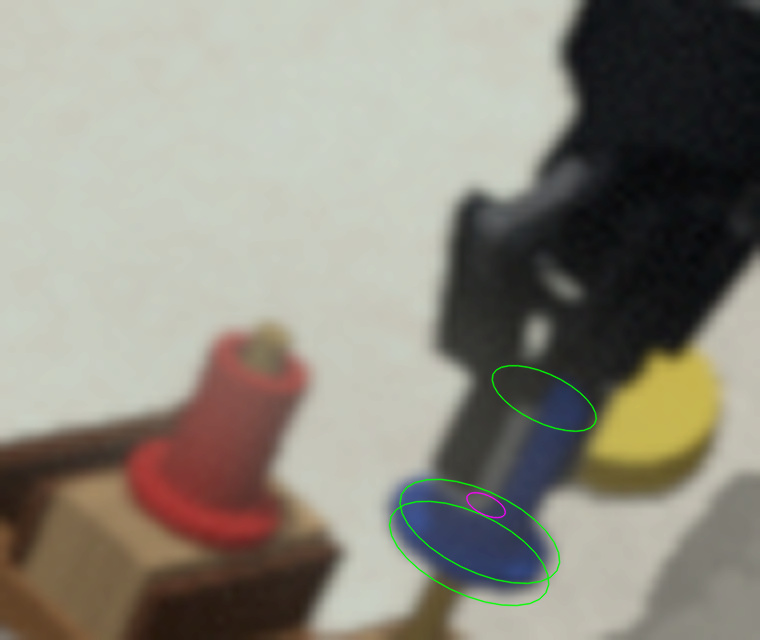

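Call:
arm_command --targets "0 0 3 0 0 0; 0 0 3 0 0 0; 0 0 3 0 0 0; 0 0 3 0 0 0; 0 0 0 0 0 0"

```text
clock: 20.08
position: [0.543, 0.0443, 0.1283]
ee_rot: [0.722, 0.642, 0.172, 0.194]
ft_force: [-0.3, 0.6, -0.4]
grip_width: 0.357
```

```bash
python3 vb.py u6
```

```text
t 20.175 p [0.5431 0.0443 0.1285] z [ 0.4974 -0.0583 -0.8655] F [-0.0623  0.2023 -1.1189] T [ 0.0712  0.6416 -0.0236] g 30.423579949373075 j [ 1.0276  0.0334 -1.2878  2.1885  0.4648  0.4923 -0.7307]
rotErr to RT [ 0.001   0.0003 -0.0007]  RD [ 0.5246  0.0001 -0.0008]
TCP rel rod base (row,up,n)mm [ 1.9972  0.0648 67.3333]
```

Call:
arm_command --targets "0 0 3 0 0 0; 0 0 3 0 0 0; 0 0 3 0 0 0; 0 0 3 0 0 0; 0 0 0 0 0 0"

```text
clock: 20.8
position: [0.549, 0.0437, 0.1178]
ee_rot: [0.722, 0.642, 0.172, 0.193]
ft_force: [-0.5, 0.2, -0.8]
grip_width: 0.357
```

```bash
python3 vb.py u7;python3 fit.py|head -1
```

```text
t 20.9 p [0.549  0.0437 0.118 ] z [ 0.4973 -0.0581 -0.8656] F [ 0.2645  0.1468 -0.2231] T [ 0.0604  0.6603 -0.0202] g 30.248699796717435 j [ 0.9664  0.1027 -1.2493  2.1857  0.6136  0.5023 -0.8546]
rotErr to RT [ 0.0008  0.0002 -0.0007]  RD [ 0.5244 -0.     -0.0008]
TCP rel rod base (row,up,n)mm [ 2.0543  0.0213 55.2641]
bobbin offset in tool mm [-2.4151 -1.3012 -5.1492]
```

View pics/u7s.png

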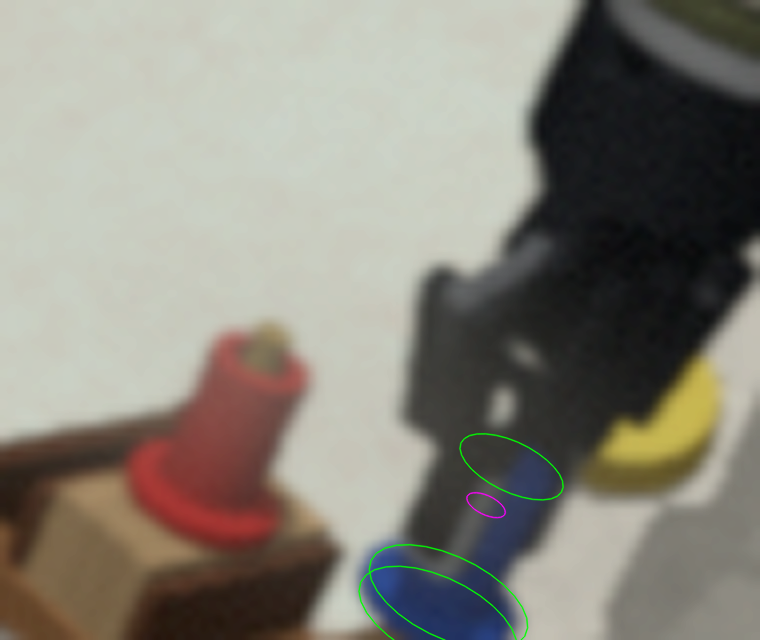

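View pics/u7t.png

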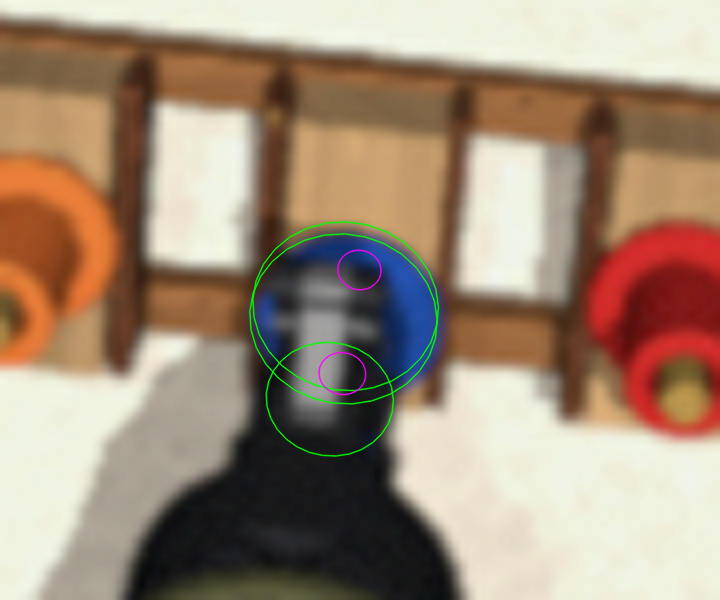

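Call:
arm_command --targets "0 0 3 0 0 0; 0 0 3 0 0 0; 0 0 3 0 0 0; 0 0 3 0 0 0; 0 0 0 0 0 0"

```text
clock: 21.62
position: [0.555, 0.043, 0.1073]
ee_rot: [0.722, 0.642, 0.172, 0.193]
ft_force: [0.4, -0.2, 0.8]
grip_width: 0.351
```

```bash
python3 vb.py u8
```

```text
t 21.725 p [0.555  0.043  0.1076] z [ 0.4973 -0.0582 -0.8656] F [-0.1692  0.1053 -0.0862] T [0.1039 0.5895 0.0368] g 30.345194018312625 j [ 0.9018  0.1548 -1.1987  2.1825  0.7218  0.5081 -0.9439]
rotErr to RT [ 0.0008  0.0002 -0.0007]  RD [ 0.5244  0.0001 -0.0008]
TCP rel rod base (row,up,n)mm [ 2.0235  0.0218 43.2311]
```

Call:
arm_command --targets "0 0 2 0 0 0; 0 0 2 0 0 0; 0 0 2 0 0 0; 0 0 2 0 0 0; 0 0 0 0 0 0"

```text
clock: 22.35
position: [0.559, 0.0424, 0.1006]
ee_rot: [0.722, 0.642, 0.172, 0.194]
ft_force: [0.6, 0.4, -1.3]
grip_width: 0.354
```

```bash
python3 vb.py u9
```

```text
t 22.45 p [0.559  0.0425 0.1007] z [ 0.4974 -0.0583 -0.8656] F [-0.4635  0.4107 -0.0287] T [ 0.0874  0.6057 -0.0308] g 30.788347975213426 j [ 0.863   0.1844 -1.166   2.1799  0.7818  0.5103 -0.9929]
rotErr to RT [ 0.0009  0.0003 -0.0008]  RD [ 0.5245  0.0001 -0.0008]
TCP rel rod base (row,up,n)mm [ 1.9776  0.0893 35.242 ]
```

Foot nominally about 5 mm above the pad. I'll approach slowly until it touches.

Call:
arm_command --targets "0 0 1 0 0 0; 0 0 1 0 0 0; 0 0 1 0 0 0; 0 0 1 0 0 0; 0 0 0 0 0 0"

```text
clock: 23.08
position: [0.561, 0.0422, 0.0972]
ee_rot: [0.722, 0.642, 0.172, 0.194]
ft_force: [-0.4, -0.2, -0.4]
grip_width: 0.356
```

```bash
python3 st.py
```

```text
t 23.075 p [0.561  0.0422 0.0972] z [ 0.4973 -0.0583 -0.8656] F [-0.3934 -0.2209 -0.368 ] T [0.0745 0.5679 0.0195] g 30.423666181896177 j [ 0.8447  0.1983 -1.15    2.1785  0.8096  0.511  -1.0155]
rotErr to RT [ 0.0008  0.0004 -0.0008]  RD [ 0.5244  0.0001 -0.0009]
rod end rel hole est, tool axes mm (row, up, n): [  3.2847   0.3838 -31.03  ]
F in tool (row,up,along z) [-0.2886 -0.0712 -1.0024]
```

Call:
arm_command --targets "0 0 0.7 0 0 0; 0 0 0.7 0 0 0; 0 0 0.6 0 0 0; 0 0 0 0 0 0"

```text
clock: 23.58
position: [0.5619, 0.0421, 0.0956]
ee_rot: [0.722, 0.642, 0.172, 0.194]
ft_force: [-5.9, 0.5, 5.5]
grip_width: 0.356
```

```bash
python3 st.py; python3 vb.py v1
```

```text
t 23.575 p [0.5619 0.0421 0.0956] z [ 0.4974 -0.0589 -0.8655] F [-5.8814  0.5492  5.4538] T [-0.0911  1.0406 -0.1057] g 30.441263657303285 j [ 0.8358  0.2045 -1.1428  2.1776  0.8228  0.5121 -1.0263]
rotErr to RT [ 0.001   0.0009 -0.0005]  RD [ 0.5246  0.0008 -0.0007]
rod end rel hole est, tool axes mm (row, up, n): [  3.2943   0.4686 -32.8249]
F in tool (row,up,along z) [-0.1674 -1.9507 -8.8161]
t 23.675 p [0.562  0.0421 0.0957] z [ 0.4974 -0.0588 -0.8655] F [-5.6344  0.5608  5.7701] T [-0.0897  0.9856 -0.1178] g 30.369326998519195 j [ 0.8359  0.2045 -1.1428  2.1776  0.8227  0.512  -1.0263]
rotErr to RT [ 0.001   0.0009 -0.0005]  RD [ 0.5246  0.0007 -0.0008]
TCP rel rod base (row,up,n)mm [ 1.9491  0.1149 29.3836]
```

View pics/v1t.png

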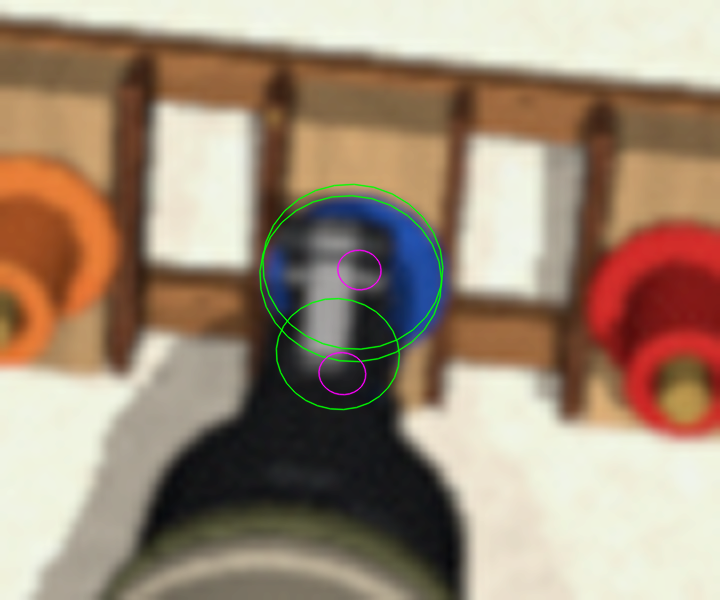

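Contact came at n = 29.4 mm with about 9 N, which matches the foot (30 mm ahead of the TCP) sitting on the pad. Releasing now.

Call:
arm_command --targets "0 0 -0.2 0 0 0; 0 0 0 0 0 0; 0 0 0 0 0 0; 0 0 0 0 0 0" --grip 50

```text
clock: 24.18
position: [0.5619, 0.042, 0.0957]
ee_rot: [0.722, 0.642, 0.172, 0.194]
ft_force: [0.6, -0.8, -0.4]
grip_width: 0.589
```

Call:
arm_command --targets "0 0 -8 0 0 0; 0 0 -12 0 0 0; 0 0 -20 0 0 0; 0 0 -30 0 0 0; 0 0 -30 0 0 0"

```text
clock: 24.8
position: [0.5151, 0.0439, 0.1694]
ee_rot: [0.724, 0.642, 0.166, 0.192]
ft_force: [0.5, -0.9, -2.8]
grip_width: 0.587
```

```bash
python3 vb.py v2
```

```text
t 24.9 p [0.5168 0.045  0.1727] z [ 0.4924 -0.0669 -0.8678] F [ 0.2322 -1.1158 -0.4561] T [0.036  0.5283 0.001 ] g 50.128407500380696 j [ 0.9532 -0.2489 -1.1201  2.1945 -0.1016  0.5625 -0.258 ]
rotErr to RT [-0.0036  0.0094 -0.0005]  RD [ 0.52    0.0091 -0.003 ]
TCP rel rod base (row,up,n)mm [ -0.3487  -0.4958 118.7485]
```

View pics/v2s.png

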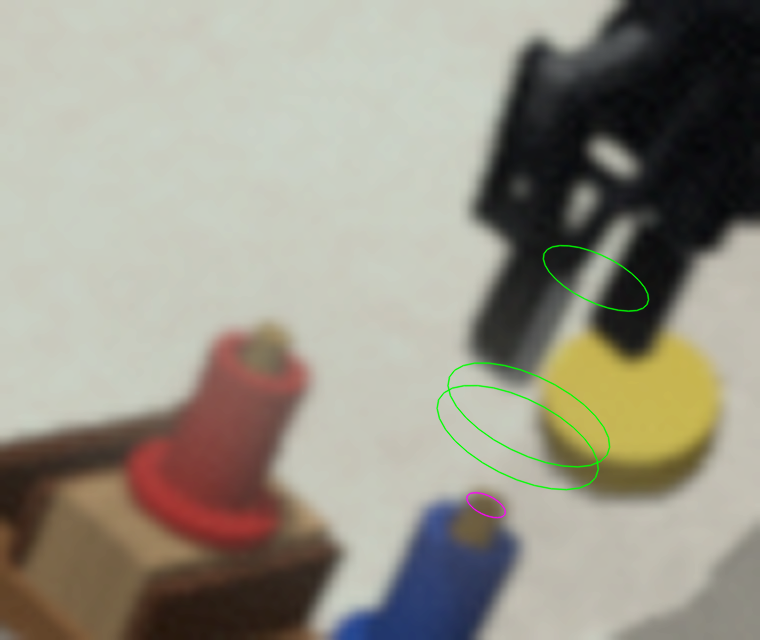

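Clear of the rod. I'll back up a bit and check the whole scene.

Call:
arm_command --targets "0 0 -30 0 0 0; 0 0 -30 0 0 0; 0 -20 -20 0 0 0; 0 0 0 0 0 0; 0 0 0 0 0 0"

```text
clock: 25.52
position: [0.4598, 0.0516, 0.2286]
ee_rot: [0.723, 0.642, 0.166, 0.193]
ft_force: [0.1, -0.0, 0.5]
grip_width: 0.583
```

Run:
```python
from mv import *
show()
ct=manip.camera("top"); cs=manip.camera("scene")
a=cv2.resize(ct["frame"][130:210,170:320,::-1],None,fx=5,fy=5,interpolation=cv2.INTER_CUBIC)
b=cv2.resize(cs["frame"][150:265,205:345,::-1],None,fx=5,fy=5,interpolation=cv2.INTER_CUBIC)
cv2.imwrite("pics/f1.png",np.clip(a*1.5,0,255).astype(np.uint8)); cv2.imwrite("pics/f2.png",np.clip(b*1.5,0,255).astype(np.uint8)); save(ct,"f3.png")
```

```text
t 25.525 p [0.4598 0.0516 0.2286] z [ 0.4868 -0.066  -0.871 ] F [ 0.08   -0.0189  0.5039] T [ 0.0749  0.4793 -0.0108] g 49.811841092482695 j [ 0.704  -0.4827 -0.8289  2.2272 -0.3037  0.7635 -0.1052]
rotErr to RT [-0.0101  0.0092 -0.0001]  RD [ 0.5135  0.009  -0.0026]
```

View pics/f1.png

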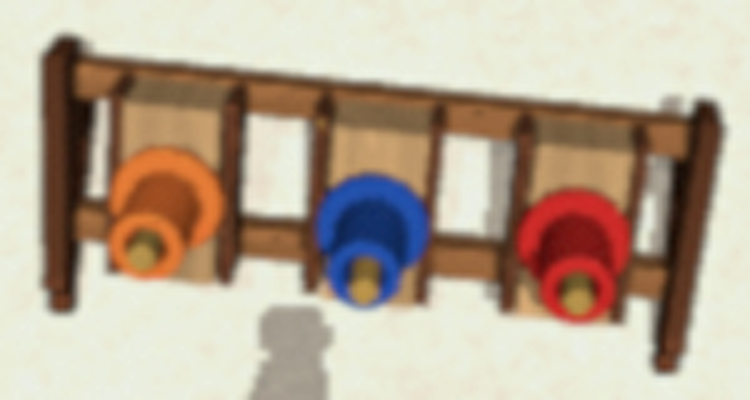

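View pics/f2.png

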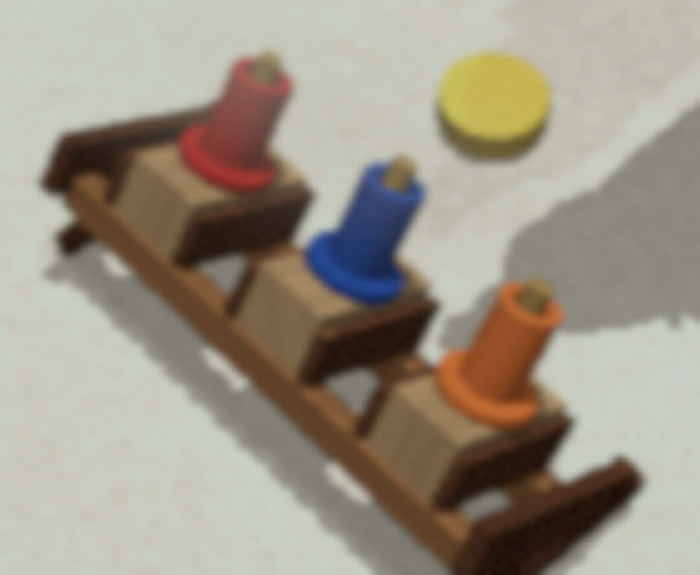

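View pics/f3.png

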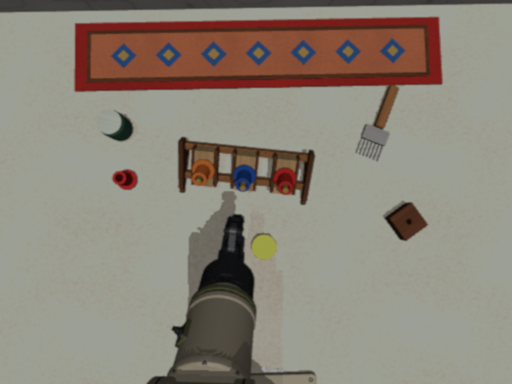

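```bash
python3 -c "
from workcell import manip
print(manip.hand_in())"
```

```text
the job is handed in; nothing more can be done
None
```

The spindle is pressed home in the empty middle place and the blue bobbin sits over it, foot on the slope. I handed the job in at about 25.6 s of the 69 s allowed.

- **Spindle:** it entered the hole with almost no searching. It bottomed about 25.5 mm in, against a 25 mm hole with ±1 mm surface tolerance, and I pressed to about 55 N along its axis. It then stood about 65 mm out and square, in line with the model in both views.
- **Bobbin:** I lowered it in the grip until the foot touched the pad at about 9 N, then released it with no drop. Contact came where the foot should meet the pad, to within 1 mm.
- **Last pictures:** the blue bobbin and its spindle look seated like the red and orange neighbours, and the gripper is clear of everything. In the top view the tin, tape measure and comb appear where they were; I checked those by eye only.
- **One disagreement:** while I carried the bobbin, the camera fit put it 5–7 mm higher in the grip than I had worked out. The touch on the pad matched my working, so I put it down to camera calibration and hard-to-see edges, though I did not confirm that.

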